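# Load the stir-bar wash canister

## Robot

A 6-joint arm with a two-finger parallel gripper is mounted at the origin on a cart in front of the work surface, level with it; the furniture and walls round the work are solid. World frame = base frame: x ahead of the robot, y to its left, z up, the work surface at z = 0. Lengths are in m, angles in rad, forces in N, time in s.
With the tool pointing down it reaches from about 0.275 to 0.85 m from the base axis. Payload 5.2 kg.
Tool frame: the origin (TCP) lies midway between the tips of the shut fingers; the grasp point (between the pads) lies 19 mm behind it (arm.grasp_offset is the distance from the TCP to the grasp point, in m); z points along the fingers, y is the line along which they close (so a half turn about z gives the same grasp; the last joint's range is limited). The gripper opens to 85 mm and grips with 20 to 120 N. Pads are 22 mm wide; open, the fingers measure 114 mm over their backs; the gripper's body (76 mm by 85 mm) begins 54 mm behind the grasp point. The pads swing forward as they close: fully open they stand 13 mm farther back than shut.
Start: joints at [-1.345, 0.259, 1.535, -0, 1.348, -0.203], TCP at [0.229, -0.5, 0.231] pointing down, gripper open.
Joint ranges: [-3.14, 3.14], [-0.91, 2.08], [0.19, 2.58], [-1.22, 4.36], [0.22, 2.71], [-3.12, 3.12]. Speed limits (rad/s): [2.57, 2.57, 3.14, 3.14, 3.14, 3.14].

## Interface

Orientations are given as a unit quaternion [w, x, y, z].
In Python, from workcell import arm gives the robot as it stands. The module is installed in compiled form; this text tells all that it offers.
- The arm moves only by the shell command python3 -m pendant 'ROWS' [FORCE]. ROWS is JSON, a list of rows, each an object of numbers: "x", "y", "z": the shift along the tool's x, y, z in mm; "wx", "wy", "wz": the turn, a rotation vector about the tool's x, y, z in rad; "jaw": the finger opening in mm, from 0 to 85.4. A call has exactly 5 rows; each row is the pose to reach, as a shift and turn from the pose commanded when the call began, along the tool's axes at that moment; what a row does not reach only later rows make up. A row lasts 1/10 s, in which the tool goes at most 50 mm and 8.59 degrees, less where a joint would pass 70% of its speed; a pose out of reach is approached as far as the arm can. A call with a gripper value outside its range is refused whole. The fingers move at their own pace and stop on an object; FORCE is the grip in N (left out, the last holds). Time passes only in rows, so rows that repeat a pose let the fingers close, or fill a call up. It gives the time, the measured TCP pose, the force, the opening and the grip force at its end, in the units of the state.
- arm.sense(): the state, without advancing time (a new reading comes with each control period).
- arm.capture(name): name is "side" or "top" or "wrist"; returns a dict with "pixels" (480x640x3 uint8, blue, green, red), "fx", "fy", "cx", "cy" (pixels), "k1" (the pictures are not rectified: a ray, as slopes to the right and down, at radius r is drawn at 1 + k1 r^2 times it, then the intrinsics apply), "rvec" (rotation vector, rad) and "tvec" (3), from world to camera coordinates, as OpenCV has them; the wrist camera has in their place "hand_eye" (4x4, takes a point from camera to tool coordinates, whose origin is the TCP and whose axes are the flange's). Camera axes: x right, y down, z forward; pixel columns grow to the right and rows downward; lengths in m; the calibration is good to about 2 mm. A picture is of the moment at which its call begins: read the wrist's pose just before it. There is no depth.
- arm.finish_job(): hands the job in; it is judged then, once.
Trained networks look in a picture, given as the dict that the camera call returned (one of the last four; its "shot" number tells which), for a name from the list of things; names that differ only in an ending like _2 or _b are one class to them, and where a whole thing is asked for, a point or a joint stands for the part that bears it (a point fixed in the world has none). Each returns a list of dicts, best first, with "p" (0 to 1); they miss things now and then, are a little off and sometimes report something else, mostly with a low value. They report only what shows in the picture. A call takes as long as a camera call.
- arm.recognise(picture, label): "centre" ([x, y, z] in m, in the coordinates of the camera as it stood for that picture, good to about 4 mm: the middle of the surface that is visible of it).
- arm.outline_of(picture, label): "mask" (480x640 bool, what is visible of it).
The state is a dict: "time": time; "joint_positions": joint angles; "qvel": joint speeds; "joint_torque": joint torques, N m; "eef_pos": TCP position; "orientation": TCP orientation; "wrist_force": force on the tool from outside, world axes, zero at the start; "wrist_torque": the same for the moment, N m; "grip_width": finger opening in m; "grip_force": force on a finger pad.
Only numpy, scipy, OpenCV 4.12 (cv2) and the standard library are available. Lean on these libraries where they do the work, as an engineer would, in place of code of your own. Each camera call takes 0.05 s, during which the arm holds its last target. There are 200 camera calls.

## Task

Get the white stir bars ready for washing: squeeze the two red side buttons on the lid of the steel canister together to unlock it, lift the lid off and leave it lying flat on the round grey mat. Then tip the stir bars out of the glass beaker into the canister and add every stir bar that lies on the bench. Finally stand the empty beaker upright on the bench and lock the lid back on the canister, seated flat with both buttons sprung out; leave the vials, the tape and the bottle where they are.

Things in the scene. Friction and masses are not known exactly. Their poses are not given: they have to be found in the camera images.
- canister_mouth (a point): Round steel wash canister with black rubber foot and blue stripe, fixed to the bench, 112 mm across, 75 mm high. This point is the centre of its mouth, level with the rim; z up. The mouth is 80 mm wide; below a lip 6 mm thick the bore widens to 94 mm; the inner floor is 69 mm below the rim. Two bolts of the locked lid reach 5 mm under the lip.
- lid_mid (a point): White round lid, 108 mm across, 0.19 kg, loose; locked on the canister at the start, fits at any yaw. A white housing with a red button on its +y and -y sides stands on its plate. This point: on the lid's axis, midway between the buttons, 40 mm above the lid's underside, 21 mm above the plate's top, 12 mm below the housing's top; 26 mm above the rim when seated. z is the lid's up.
- button_l (a joint): Red button on the lid's +y side: 0 = sprung out (bolt out, locking), 0.008 m = fully squeezed in; spring 2 N rising to 6 N. Its bolt moves in with it and clears the lip from about 0.006 m. The two outer faces are 56 mm apart when out, 40 mm when squeezed; each is 26 mm wide (lid x) and spans 25 to 51 mm above the lid's underside. Gripped by both buttons, the lid can be carried.
- button_r (a joint): The same for the red button on the lid's -y side. The housing between the buttons is 44 mm (lid x) by 34 mm (lid y). Under the plate a grey locating skirt, 75 mm in diameter and 14 mm deep, drops into the mouth; the lid stands on this skirt when put down.
- mat_top (a point): Round grey mat, 112 mm across, 2 mm thick, fixed on the bench; this point is the centre of its top. The lid's place while the canister is open.
- beaker_mid (a point): Open glass beaker, 57 mm across at the rim, 50 mm at the foot, 69 mm high, 60 g, loose, with three to five stir bars standing on end in it at the start. This point is on its axis, half-way up (34.5 mm above its foot); z points to its mouth. Walls 3 mm, inner floor about 4 mm above the foot.
- bar0_mid (a point): White cylindrical stir bar, 10 mm in diameter and 40 mm long, 12 g, in the beaker at the start (absent in some starts). This point is its centre; its length lies along its y axis.
- bar1_mid (a point): White cylindrical stir bar, 10 mm in diameter and 40 mm long, 12 g, in the beaker at the start (absent in some starts). This point is its centre; its length lies along its y axis.
- bar2_mid (a point): White cylindrical stir bar, 10 mm in diameter and 40 mm long, 12 g, in the beaker at the start (absent in some starts). This point is its centre; its length lies along its y axis.
- bar3_mid (a point): White cylindrical stir bar, 10 mm in diameter and 40 mm long, 12 g, in the beaker at the start (absent in some starts). This point is its centre; its length lies along its y axis.
- bar4_mid (a point): White cylindrical stir bar, 10 mm in diameter and 40 mm long, 12 g, in the beaker at the start (absent in some starts). This point is its centre; its length lies along its y axis.
- bar5_mid (a point): White cylindrical stir bar, 10 mm in diameter and 40 mm long, 12 g, lying on the bench at the start (absent in some starts). This point is its centre; its length lies along its y axis.
- bar6_mid (a point): White cylindrical stir bar, 10 mm in diameter and 40 mm long, 12 g, lying on the bench at the start (absent in some starts). This point is its centre; its length lies along its y axis.
- bar7_mid (a point): White cylindrical stir bar, 10 mm in diameter and 40 mm long, 12 g, lying on the bench at the start (absent in some starts). This point is its centre; its length lies along its y axis.
- vial_blue: Bystander: small vial with a blue cap, loose, to be left alone; origin at the centre of its underside.
- vial_black: Bystander: small vial with a black cap, loose, to be left alone; origin at the centre of its underside.
- tape: Bystander: roll of blue tape, loose, to be left alone; origin at the centre of its underside.
- amber: Bystander: amber bottle, loose, to be left alone; origin at the centre of its underside.

How it is judged:
By the outcome, as a careful person would: the job done as asked, in the order asked, and still so for the second after the job is handed in, with the robot touching nothing.
Of bar0, bar1, bar2, bar3, bar4 only 3 to 5 are there at a start; the rules pass over those that are not, and their reading is None.
Of bar5, bar6, bar7 only 1 to 3 are there at a start; the rules pass over those that are not, and their reading is None.
At some moment in a run one of lid may be knocked a few centimetres aside while the robot is not near it.
It also fails if it takes over 210 s, if anything falls off the work surface, if the arm or the gripper's body presses on something with over 40 N, if the wrist force passes 120 N, or if a joint passes its speed limit or range.

## Working session

There is one attempt and no reset: what is moved stays moved. The work goes in short steps, Python scripts to look and compute and a shell command to move; the robot and the scene stay as the last step left them, time stands still between calls to the robot, and variables do not carry over. Pictures are saved under pics/ and viewed, at most 14 in all, crops included, and the job is handed in when it is done.

```bash
ls; mkdir -p pics; cat > h.py <<'E'
import numpy as np, cv2
from workcell import arm
from scipy.spatial.transform import Rotation as R
def Rq(q): return R.from_quat([q[1],q[2],q[3],q[0]])
def cam(name):
    s=arm.sense(); c=arm.capture(name)
    if 'hand_eye' in c:
        T=np.eye(4); T[:3,:3]=Rq(s['orientation']).as_matrix(); T[:3,3]=s['eef_pos']
        c['M']=T@np.array(c['hand_eye'])
    else:
        T=np.eye(4); T[:3,:3]=R.from_rotvec(np.ravel(c['rvec'])).as_matrix(); T[:3,3]=np.ravel(c['tvec'])
        c['M']=np.linalg.inv(T)
    return c
def w(c,p): return (c['M']@np.r_[p,1])[:3]
def ray(c,u,v):
    xd=np.array([(u-c['cx'])/c['fx'],(v-c['cy'])/c['fy']]); x=xd.copy()
    for _ in range(20): x=xd/(1+c['k1']*(x@x))
    return c['M'][:3,3], c['M'][:3,:3]@np.r_[x,1]
def onz(c,u,v,z):
    o,d=ray(c,u,v); return o+d*(z-o[2])/d[2]
def pix(c,P):
    q=np.linalg.inv(c['M'])@np.r_[P,1]; x=q[:2]/q[2]; x=x*(1+c['k1']*(x@x))
    return x*[c['fx'],c['fy']]+[c['cx'],c['cy']]
def bar(c,m,z=.005):
    "mask -> world centre and yaw of a lying bar"
    ys,xs=np.nonzero(m); r=cv2.minAreaRect(np.c_[xs,ys].astype(np.float32)); b=cv2.boxPoints(r)
    P=np.array([onz(c,u,v,z) for u,v in b]); e=[P[1]-P[0],P[2]-P[1]]; L=[np.linalg.norm(a) for a in e]
    k=int(np.argmax(L)); return P.mean(0).round(4), np.arctan2(e[k][1],e[k][0])%np.pi, np.round(L,3)
def goal(p,Rm,s=None):
    "shift mm and rotvec in current tool axes to TCP pose p,Rm"
    s=s or arm.sense(); R0=Rq(s['orientation'])
    return (R0.inv().apply(np.array(p)-s['eef_pos'])*1000).round(1),(R0.inv()*Rm).as_rotvec().round(3)
def down(yaw):
    "tool down, closing line (tool y) at world angle yaw"
    y=np.array([np.cos(yaw),np.sin(yaw),0]); z=np.array([0,0,-1.]); return R.from_matrix(np.c_[np.cross(y,z),y,z])
E
python3 - <<'E'
from h import *
s=arm.sense(); print(s)
for n in ('top','side'):
    c=cam(n); cv2.imwrite(f'pics/{n}0.png',c['pixels']); print(n,c['M'].round(3).tolist(),c['fx'],c['k1'])
    for l in ['canister_mouth','lid_mid','button_l','button_r','mat_top','beaker_mid','bar0_mid','bar5_mid','vial_blue','vial_black','tape','amber']:
        try:
            r=arm.recognise(c,l); print(l,[(w(c,d['centre']).round(3).tolist(),round(d['p'],2)) for d in r if d['p']>.15])
        except Exception as e: print(l,e)
E
```

```text
pics
{'time': 0.0, 'joint_positions': array([-1.34483466e+00,  2.59349825e-01,  1.53611805e+00, -3.70884030e-06,
        1.34800311e+00, -2.02824785e-01]), 'qvel': array([ 0.00046728,  0.00049091, -0.00129141, -0.0007076 ,  0.00063033,
       -0.0006317 ]), 'joint_torque': array([ 5.88645016e-04, -4.46029258e+01, -2.90572393e+01, -2.95039172e-04,
        1.17398874e-02,  7.80359926e-06]), 'eef_pos': array([ 0.22855504, -0.49966257,  0.230457  ]), 'orientation': array([-9.39079514e-04,  9.77105149e-01,  2.12754895e-01, -1.26724939e-05]), 'wrist_force': array([0.46332154, 0.57890045, 0.26839215]), 'wrist_torque': array([-0.01116036, -0.00939472, -0.07512939]), 'grip_force': 0.0, 'grip_width': 0.08509571546979625}
top [[0.016, -0.994, 0.108, 0.448], [-1.0, -0.017, -0.01, -0.072], [0.012, -0.107, -0.994, 1.356], [0.0, 0.0, 0.0, 1.0]] 501.5645440967439 -0.03910356828924681
canister_mouth [([0.577, -0.22, 0.015], 0.54)]
lid_mid [([0.611, -0.26, 0.076], 0.65)]
button_l [([0.744, -0.221, 0.085], 0.71), ([0.606, -0.24, 0.111], 0.44)]
button_r [([0.744, -0.221, 0.085], 0.71), ([0.606, -0.24, 0
[... 438 characters left out ...]
1.239], [-0.023, -0.896, -0.442, 0.677], [0.0, 0.0, 0.0, 1.0]] 471.7122103250772 -0.01999273611059178
canister_mouth [([0.604, -0.311, 0.028], 0.87), ([0.747, -0.254, 0.065], 0.31)]
lid_mid [([0.61, -0.283, 0.083], 0.65), ([0.479, -0.436, 0.045], 0.42)]
button_l [([0.623, -0.292, 0.1], 0.53)]
button_r [([0.623, -0.292, 0.1], 0.53)]
mat_top [([0.437, -0.003, -0.003], 0.9), ([0.455, -0.298, 0.007], 0.72)]
beaker_mid [([0.481, -0.431, 0.047], 0.87), ([0.602, -0.313, 0.029], 0.56)]
bar0_mid []
bar5_mid []
vial_blue [([0.706, -0.362, 0.024], 0.59)]
vial_black []
tape [([0.426, 0.229, 0.008], 0.5), ([0.635, -0.443, 0.03], 0.21)]
amber [([0.745, -0.254, 0.064], 0.94), ([0.442, -0.0, -0.001], 0.26)]
```

View pics/top0.png

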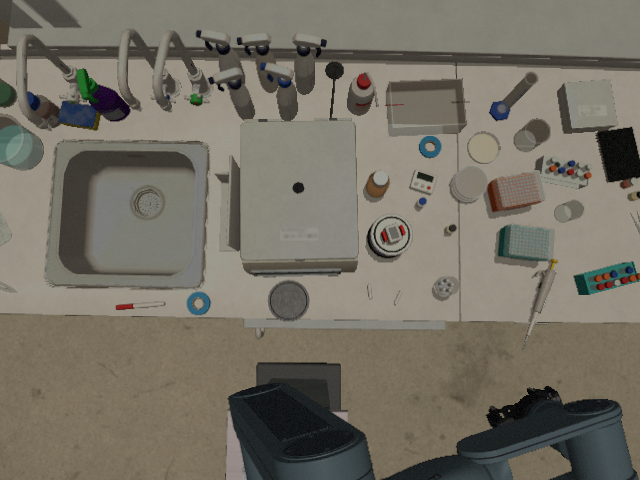

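View pics/side0.png

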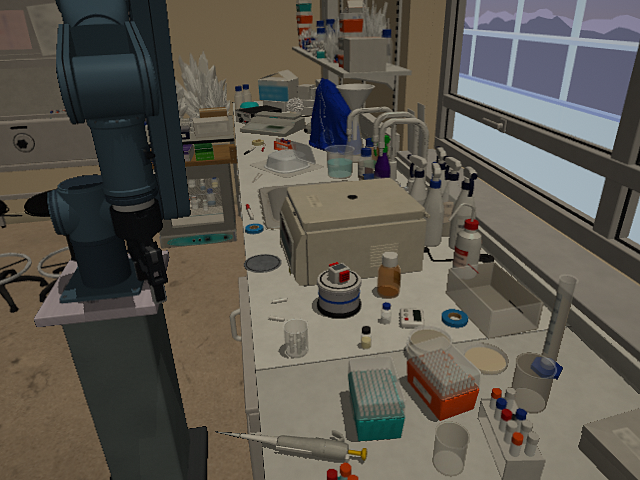

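```bash
python3 - <<'E'
from h import *
c=cam('top'); im=c['pixels']
b,g,r=[im[...,i].astype(int) for i in range(3)]
m=((r>110)&(r-g>70)&(r-b>60)); m[:,:365]=0; m[:,415:]=0; m[:215]=0; m[255:]=0
n,lab,st,ce=cv2.connectedComponentsWithStats(m.astype(np.uint8)); print(st[1:].tolist(),ce[1:].round(1).tolist())
print([onz(c,*p,.101+.01).round(3).tolist() for p in ce[1:]])
for p in [(389,235),(368,291),(397,297),(445,288)]: print(p,onz(c,*p,0.005).round(3),onz(c,*p,.08).round(3))
for p in [(289,275),(357,270),(357,120)]: print(p,onz(c,*p,0).round(3),onz(c,*p,.2).round(3))
w0=arm.capture('wrist'); print(np.round(w0['hand_eye'],3).tolist(),w0['fx'],w0['k1'])
print(goal([.52,-.30,.32],down(np.arctan2(-.909,.416))),goal([.52,-.30,.32],down(np.arctan2(-.909,.416)+.9)))
E
```

```text
[[400, 225, 5, 10, 23], [382, 231, 5, 10, 26]] [[402.3, 229.4], [384.4, 235.5]]
[[0.621, -0.285, 0.111], [0.605, -0.24, 0.111]]
(389, 235) [ 0.62  -0.267  0.005] [ 0.61  -0.256  0.08 ]
(368, 291) [ 0.467 -0.211  0.005] [ 0.466 -0.203  0.08 ]
(397, 297) [ 0.452 -0.289  0.005] [ 0.452 -0.277  0.08 ]
(445, 288) [ 0.478 -0.419  0.005] [ 0.477 -0.4    0.08 ]
(289, 275) [0.507 0.003 0.   ] [ 0.498 -0.008  0.2  ]
(357, 270) [ 0.524 -0.181  0.   ] [ 0.512 -0.165  0.2  ]
(357, 120) [ 0.944 -0.178  0.   ] [ 0.871 -0.162  0.2  ]
[[-0.001, -0.952, -0.306, 0.078], [1.0, -0.001, -0.0, 0.001], [0.0, -0.306, 0.952, -0.143], [0.0, 0.0, 0.0, 1.0]] 426.59173085202684 -0.07479409720411075
(array([348.2, -60.9, -88.7]), array([-0.,  0., -0.])) (array([348.2, -60.9, -88.7]), array([-0. , -0. , -0.9]))
```

```bash
python3 -m pendant '[{"x":42,"y":-6,"z":-14},{"x":84,"y":-13,"z":-28},{"x":126,"y":-19,"z":-42},{"x":168,"y":-26,"z":-56},{"x":210,"y":-32,"z":-70}]'; python3 -m pendant '[{"x":42,"y":-6,"z":0},{"x":84,"y":-13,"z":0},{"x":126,"y":-19,"z":0},{"x":168,"y":-26,"z":0},{"x":205,"y":-32,"z":0}]'; python3 -m pendant '[{},{},{},{},{}]'
python3 - <<'E'
from h import *
c=cam('wrist'); cv2.imwrite('pics/w1.png',c['pixels'])
for l in ['lid_mid','canister_mouth','button_l','beaker_mid','bar5_mid','bar0_mid','vial_blue','vial_black','amber']:
    r=[d for d in arm.recognise(c,l) if d['p']>.15]; print(l,[(w(c,d['centre']).round(3).tolist(),pix(c,w(c,d['centre'])).round().tolist(),round(d['p'],2)) for d in r])
for d in arm.outline_of(c,'bar5_mid'):
    if d['p']>.15: print(d['p'],bar(c,d['mask']))
E
```

```text
lid_mid []
canister_mouth []
button_l []
beaker_mid []
bar5_mid []
bar0_mid []
vial_blue []
vial_black []
amber []invalid input at $[0]: expected keys x, y, z, wx, wy, wz, jaw
invalid input at $[0]: expected keys x, y, z, wx, wy, wz, jaw
invalid input at $[0]: expected keys x, y, z, wx, wy, wz, jaw
```

View pics/w1.png

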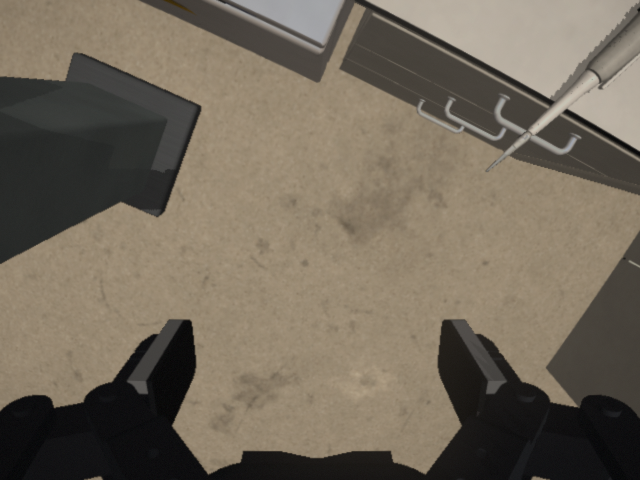

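The moves were refused (every row needs all seven keys), so this picture shows only the floor beside the cart; I'll retype the rows in full.

```bash
python3 -m pendant '[{"x":42,"y":-6,"z":-14,"wx":0,"wy":0,"wz":0,"jaw":85},{"x":84,"y":-13,"z":-28,"wx":0,"wy":0,"wz":0,"jaw":85},{"x":126,"y":-19,"z":-42,"wx":0,"wy":0,"wz":0,"jaw":85},{"x":168,"y":-26,"z":-56,"wx":0,"wy":0,"wz":0,"jaw":85},{"x":210,"y":-32,"z":-70,"wx":0,"wy":0,"wz":0,"jaw":85}]'; python3 -m pendant '[{"x":42,"y":-6,"z":0,"wx":0,"wy":0,"wz":0,"jaw":85},{"x":84,"y":-13,"z":0,"wx":0,"wy":0,"wz":0,"jaw":85},{"x":126,"y":-19,"z":0,"wx":0,"wy":0,"wz":0,"jaw":85},{"x":168,"y":-26,"z":0,"wx":0,"wy":0,"wz":0,"jaw":85},{"x":205,"y":-32,"z":0,"wx":0,"wy":0,"wz":0,"jaw":85}]'; python3 -m pendant '[{"x":0,"y":0,"z":0,"wx":0,"wy":0,"wz":0,"jaw":85},{"x":0,"y":0,"z":0,"wx":0,"wy":0,"wz":0,"jaw":85},{"x":0,"y":0,"z":0,"wx":0,"wy":0,"wz":0,"jaw":85},{"x":0,"y":0,"z":0,"wx":0,"wy":0,"wz":0,"jaw":85},{"x":0,"y":0,"z":0,"wx":0,"wy":0,"wz":0,"jaw":85}]'
cat > look.py <<'E'
import sys
from h import *
c=cam('wrist'); cv2.imwrite(f'pics/{sys.argv[1]}.png',c['pixels'])
for l in sys.argv[2:]:
    r=[d for d in arm.recognise(c,l) if d['p']>.15]; print(l,[(w(c,d['centre']).round(3).tolist(),pix(c,w(c,d['centre'])).round().tolist(),round(d['p'],2)) for d in r])
for d in arm.outline_of(c,'bar5_mid'):
    if d['p']>.15: print(round(d['p'],2),bar(c,d['mask']))
E
python3 look.py w2 lid_mid canister_mouth button_l beaker_mid bar5_mid vial_black vial_blue amber
```

```text
time: 2.45
eef_pos: [0.4076, -0.3826, 0.302]
orientation: [0.0, 0.977, 0.213, 0.0]
wrist_force: [0.5, -0.9, 0.1]
grip_width: 0.0848
grip_force: 0.0
time: 2.95
eef_pos: [0.5811, -0.2679, 0.3013]
orientation: [-0.0, 0.977, 0.213, 0.0]
wrist_force: [0.3, -1.6, 0.1]
grip_width: 0.0855
grip_force: 0.0
time: 3.45
eef_pos: [0.5788, -0.2704, 0.3016]
orientation: [0.0, 0.977, 0.212, 0.0]
wrist_force: [0.2, 0.4, -0.4]
grip_width: 0.085
grip_force: 0.0
lid_mid []
canister_mouth []
button_l [([0.62, -0.282, 0.113], [352.0, 167.0], 0.86), ([0.611, -0.238, 0.112], [295.0, 153.0], 0.79)]
beaker_mid [([0.485, -0.415, 0.05], [405.0, 329.0], 0.78), ([0.616, -0.259, 0.081], [322.0, 154.0], 0.58)]
bar5_mid [([0.469, -0.214, 0.01], [227.0, 255.0], 0.87), ([0.49, -0.423, 0.04], [412.0, 323.0], 0.48)]
vial_black [([0.634, -0.423, 0.038], [480.0, 203.0], 0.72)]
vial_blue [([0.706, -0.346, 0.046], [451.0, 100.0], 0.95)]
amber []
0.62 (array([ 0.4673, -0.2142,  0.005 ]), np.float64(0.12975396286339413), array([0.041, 0.01 ]))
0.26 (array([ 0.7413, -0.2397,  0.005 ]), np.float64(2.005549479624136), array([0.065, 0.028]))
```

View pics/w2.png

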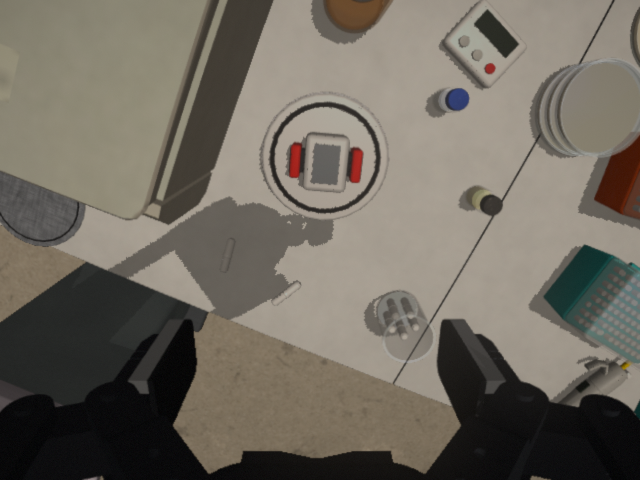

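```bash
python3 - <<'E'
from h import *
c=cam('wrist'); im=c['pixels']
b,g,r=[im[...,i].astype(int) for i in range(3)]
m=((r>90)&(r-g>60)&(r-b>60)); k=np.zeros_like(m); k[120:200,270:380]=1; m&=k
n,lab,st,ce=cv2.connectedComponentsWithStats(m.astype(np.uint8)); 
P=[]
for i in range(1,n):
    if st[i,4]>40:
        P.append(onz(c,*ce[i],.112)); rr=cv2.minAreaRect(np.argwhere(lab==i)[:,::-1].astype(np.float32)); print(st[i],P[-1].round(4),rr)
P=np.array(P[:2]); mid=P.mean(0); print(mid,np.linalg.norm(P[1]-P[0]))
# housing top grey/white outline: black ring on plate (z=.08) ellipse
hsv=im.max(2); bm=(hsv<60); kk=np.zeros_like(bm); kk[95:220,260:390]=1; bm&=kk
n,lab,st,ce=cv2.connectedComponentsWithStats(bm.astype(np.uint8)); i=1+np.argmax(st[1:,2]*st[1:,3]); print('ring',st[i])
cs,_=cv2.findContours((lab==i).astype(np.uint8),cv2.RETR_EXTERNAL,cv2.CHAIN_APPROX_NONE); e=cv2.fitEllipse(max(cs,key=len)); print(e,onz(c,*e[0],.075),onz(c,*e[0],.08))
d=P[1]-P[0]; yaw=np.arctan2(d[1],d[0]); 
if np.sin(yaw)>0: yaw-=np.pi
print('yaw',yaw, goal([mid[0],mid[1],.20],down(yaw)))
for d in arm.outline_of(c,'bar5_mid')+arm.outline_of(c,'bar6_mid'): print(round(d['p'],2),bar(c,d['mask']))
for p in [((275,303),(299,284)),((232,239),(225,271))]:
    a,b_=[onz(c,*q,.007) for q in p]; v=b_-a; print('bar',((a+b_)/2).round(4),np.linalg.norm(v),np.arctan2(v[1],v[0])%np.pi)
E
```

```text
[290 146  12  33 313] [ 0.606  -0.2401  0.112 ] ((295.609130859375, 161.97207641601562), (9.6183500289917, 32.48865509033203), 4.085616588592529)
[351 151  13  33 302] [ 0.6221 -0.2851  0.112 ] ((357.1036682128906, 167.0670623779297), (9.276249885559082, 32.57730484008789), 6.340190887451172)
[ 0.6140338  -0.26261829  0.112     ] 0.04785510030356236
ring [ 271  104  110  110 1055]
((325.3182678222656, 158.6323699951172), (107.9334716796875, 108.9559326171875), 27.47492790222168) [ 0.61405879 -0.26245165  0.075     ] [ 0.61455612 -0.26211282  0.08      ]
yaw -1.2271962624874064 (array([ 34.2,   8.2, 101.3]), array([-0.   , -0.   ,  0.085]))
0.63 (array([ 0.467 , -0.2139,  0.005 ]), np.float64(0.061172107500201016), array([0.04, 0.01]))
0.71 (array([ 0.741 , -0.2398,  0.005 ]), np.float64(2.007434704972738), array([0.065, 0.031]))
0.61 (array([ 0.4518, -0.2904,  0.005 ]), np.float64(2.7069931840025285), array([0.041, 0.01 ]))
bar [ 0.4534 -0.2909  0.007 ] 0.03611985999139034 2.7044545519140715
bar [ 0.4688 -0.2147  0.007 ] 0.038449434761206824 0.1629966367589577
```

```bash
python3 -m pendant '[{"x":11,"y":3,"z":20,"wx":0,"wy":0,"wz":0.03,"jaw":85},{"x":23,"y":6,"z":45,"wx":0,"wy":0,"wz":0.06,"jaw":85},{"x":34,"y":8,"z":75,"wx":0,"wy":0,"wz":0.085,"jaw":85},{"x":34,"y":8,"z":100,"wx":0,"wy":0,"wz":0.085,"jaw":85},{"x":34,"y":8,"z":120,"wx":0,"wy":0,"wz":0.085,"jaw":85}]'; python3 -m pendant '[{"x":0,"y":0,"z":25,"wx":0,"wy":0,"wz":0,"jaw":85},{"x":0,"y":0,"z":50,"wx":0,"wy":0,"wz":0,"jaw":85},{"x":0,"y":0,"z":75,"wx":0,"wy":0,"wz":0,"jaw":85},{"x":0,"y":0,"z":90,"wx":0,"wy":0,"wz":0,"jaw":85},{"x":0,"y":0,"z":98,"wx":0,"wy":0,"wz":0,"jaw":85}]';
python3 - <<'E'
from h import *
print(goal([.614,-.2625,.082],down(-1.227)))
E
```

```text
time: 4.6
eef_pos: [0.6136, -0.262, 0.1792]
orientation: [-0.001, 0.985, 0.171, -0.001]
wrist_force: [0.5, -1.0, -0.3]
grip_width: 0.0851
grip_force: 0.0
time: 5.1
eef_pos: [0.6131, -0.2621, 0.0816]
orientation: [-0.001, 0.985, 0.171, -0.001]
wrist_force: [-0.3, -0.4, 0.7]
grip_width: 0.0853
grip_force: 0.0
(array([ 0.7,  0.6, -0.4]), array([-0.002,  0.001, -0.   ]))
```

```bash
python3 -m pendant '[{"x":1,"y":0.5,"z":0,"wx":0,"wy":0,"wz":0,"jaw":60},{"x":1,"y":0.5,"z":0,"wx":0,"wy":0,"wz":0,"jaw":30},{"x":1,"y":0.5,"z":0,"wx":0,"wy":0,"wz":0,"jaw":30},{"x":1,"y":0.5,"z":0,"wx":0,"wy":0,"wz":0,"jaw":30},{"x":1,"y":0.5,"z":0,"wx":0,"wy":0,"wz":0,"jaw":30}]' 40;  python3 -m pendant '[{"x":0,"y":0,"z":0,"wx":0,"wy":0,"wz":0,"jaw":30},{"x":0,"y":0,"z":0,"wx":0,"wy":0,"wz":0,"jaw":30},{"x":0,"y":0,"z":0,"wx":0,"wy":0,"wz":0,"jaw":30},{"x":0,"y":0,"z":0,"wx":0,"wy":0,"wz":0,"jaw":30},{"x":0,"y":0,"z":0,"wx":0,"wy":0,"wz":0,"jaw":30}]'
```

```text
time: 5.6
eef_pos: [0.6161, -0.263, 0.0866]
orientation: [0.001, 0.985, 0.171, 0.002]
wrist_force: [-1.4, 2.0, 8.6]
grip_width: 0.0367
grip_force: 42.8
time: 6.1
eef_pos: [0.6161, -0.263, 0.0866]
orientation: [0.001, 0.985, 0.171, 0.002]
wrist_force: [-1.6, 2.4, 9.3]
grip_width: 0.0368
grip_force: 42.7
```

```bash
python3 -m pendant '[{"x":0,"y":0,"z":-5,"wx":0,"wy":0,"wz":0,"jaw":30},{"x":0,"y":0,"z":-15,"wx":0,"wy":0,"wz":0,"jaw":30},{"x":0,"y":0,"z":-30,"wx":0,"wy":0,"wz":0,"jaw":30},{"x":0,"y":0,"z":-50,"wx":0,"wy":0,"wz":0,"jaw":30},{"x":0,"y":0,"z":-75,"wx":0,"wy":0,"wz":0,"jaw":30}]';  python3 -m pendant '[{"x":0,"y":0,"z":-25,"wx":0,"wy":0,"wz":0,"jaw":30},{"x":0,"y":0,"z":-50,"wx":0,"wy":0,"wz":0,"jaw":30},{"x":0,"y":0,"z":-70,"wx":0,"wy":0,"wz":0,"jaw":30},{"x":0,"y":0,"z":-80,"wx":0,"wy":0,"wz":0,"jaw":30},{"x":0,"y":0,"z":-80,"wx":0,"wy":0,"wz":0,"jaw":30}]'
python3 - <<'E'
from h import *
c=cam('side'); 
for l in ('lid_mid','button_l'): print([(w(c,d['centre']).round(3),round(d['p'],2)) for d in arm.recognise(c,l)])
a=cv2.resize(c['pixels'][200:360,240:460],None,fx=2,fy=2); b=cam('wrist')['pixels']; b=cv2.resize(b,(440,330)); 
b=b[:320]; cv2.imwrite('pics/p3.png',cv2.resize(np.hstack([a,b]),(800,291)))
c=cam('top'); r=arm.recognise(c,'mat_top'); print([(w(c,d['centre']).round(4),d['p']) for d in r])
m=arm.outline_of(c,'mat_top')[0]['mask'].astype(np.uint8); cs,_=cv2.findContours(m,0,1); e=cv2.minEnclosingCircle(max(cs,key=len)); print(e, onz(c,*e[0],.002)); 
print(arm.sense()['joint_positions'].round(2))
print(goal([.45,-.20,.25],down(-1.227)),goal([.438,0,.25],down(-0.0)))
E
```

```text
time: 6.6
eef_pos: [0.6145, -0.2626, 0.1592]
orientation: [-0.0, 0.985, 0.171, -0.0]
wrist_force: [0.3, -0.6, -2.6]
grip_width: 0.0374
grip_force: 40.4
time: 7.1
eef_pos: [0.6156, -0.2632, 0.2408]
orientation: [0.001, 0.985, 0.171, 0.002]
wrist_force: [-0.4, 0.1, -3.2]
grip_width: 0.0367
grip_force: 40.4
[(array([ 0.602, -0.286,  0.234]), 0.75)]
[]
[(array([ 4.382e-01, -1.600e-03, -4.000e-04]), 0.6)]
((288.95281982421875, 300.6697998046875), 20.789215087890625) [0.43810049 0.00116023 0.002     ]
[-0.57  0.47  1.21  0.    1.46  0.66]
(array([-133.8, -114.3,  -12.6]), array([-0.002,  0.001, -0.   ])) (array([ -77.7, -306.6,  -12.3]), array([-0.002,  0.   , -1.227]))
```

View pics/p3.png

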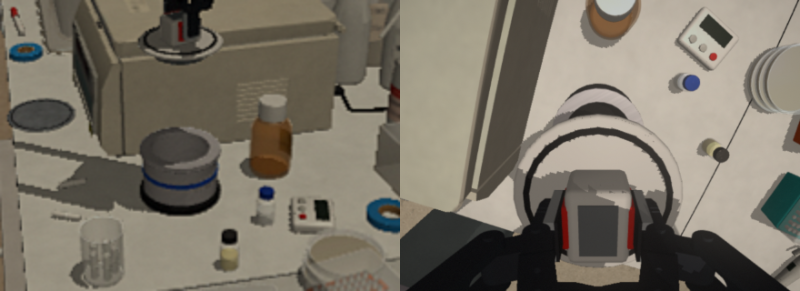

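```bash
python3 -m pendant '[{"x":-26,"y":-22,"z":-2,"wx":0,"wy":0,"wz":0,"jaw":30},{"x":-53,"y":-45,"z":-5,"wx":0,"wy":0,"wz":0,"jaw":30},{"x":-80,"y":-68,"z":-7,"wx":0,"wy":0,"wz":0,"jaw":30},{"x":-107,"y":-91,"z":-10,"wx":0,"wy":0,"wz":0,"jaw":30},{"x":-134,"y":-114,"z":-12,"wx":0,"wy":0,"wz":0,"jaw":30}]';  python3 -m pendant '[{"x":11,"y":-38,"z":0,"wx":0,"wy":0,"wz":-0.14,"jaw":30},{"x":22,"y":-77,"z":0,"wx":0,"wy":0,"wz":-0.28,"jaw":30},{"x":33,"y":-115,"z":0,"wx":0,"wy":0,"wz":-0.42,"jaw":30},{"x":45,"y":-154,"z":0,"wx":0,"wy":0,"wz":-0.56,"jaw":30},{"x":56,"y":-193,"z":0,"wx":0,"wy":0,"wz":-0.7,"jaw":30}]';  python3 -m pendant '[{"x":0,"y":0,"z":0,"wx":0,"wy":0,"wz":-0.14,"jaw":30},{"x":0,"y":0,"z":0,"wx":0,"wy":0,"wz":-0.28,"jaw":30},{"x":0,"y":0,"z":0,"wx":0,"wy":0,"wz":-0.42,"jaw":30},{"x":0,"y":0,"z":0,"wx":0,"wy":0,"wz":-0.527,"jaw":30},{"x":0,"y":0,"z":0,"wx":0,"wy":0,"wz":-0.527,"jaw":30}]'
python3 - <<'E'
from h import *
print(goal([.438,0,.03],down(0)),arm.sense()['joint_positions'].round(2))
E
```

```text
time: 7.95
eef_pos: [0.4489, -0.1999, 0.25]
orientation: [-0.0, 0.985, 0.171, -0.0]
wrist_force: [-0.8, -0.6, -1.5]
grip_width: 0.037
grip_force: 40.5
time: 8.45
eef_pos: [0.4375, 0.0015, 0.2502]
orientation: [0.0, 0.866, 0.501, 0.0]
wrist_force: [1.2, 0.6, -2.2]
grip_width: 0.0372
grip_force: 40.5
time: 8.95
eef_pos: [0.4378, 0.0002, 0.2501]
orientation: [-0.0, 0.707, 0.707, -0.0]
wrist_force: [-0.0, -0.4, -2.1]
grip_width: 0.0365
grip_force: 40.5
(array([-2.000e-01,  3.000e-01,  2.201e+02]), array([-0.   , -0.   ,  0.001])) [-0.26  0.04  1.75  0.    1.35 -0.26]
```

```bash
python3 -m pendant '[{"x":0,"y":0,"z":30,"wx":0,"wy":0,"wz":0,"jaw":30},{"x":0,"y":0,"z":75,"wx":0,"wy":0,"wz":0,"jaw":30},{"x":0,"y":0,"z":120,"wx":0,"wy":0,"wz":0,"jaw":30},{"x":0,"y":0,"z":160,"wx":0,"wy":0,"wz":0,"jaw":30},{"x":0,"y":0,"z":185,"wx":0,"wy":0,"wz":0,"jaw":30}]';  python3 -m pendant '[{"x":0,"y":0,"z":15,"wx":0,"wy":0,"wz":0,"jaw":30},{"x":0,"y":0,"z":25,"wx":0,"wy":0,"wz":0,"jaw":30},{"x":0,"y":0,"z":32,"wx":0,"wy":0,"wz":0,"jaw":30},{"x":0,"y":0,"z":35,"wx":0,"wy":0,"wz":0,"jaw":30},{"x":0,"y":0,"z":36,"wx":0,"wy":0,"wz":0,"jaw":30}]'
```

```text
time: 9.45
eef_pos: [0.4362, 0.0004, 0.0626]
orientation: [-0.002, 0.708, 0.706, -0.001]
wrist_force: [0.3, 0.5, -1.7]
grip_width: 0.0366
grip_force: 40.7
time: 9.95
eef_pos: [0.4384, -0.0001, 0.0296]
orientation: [0.0, 0.707, 0.707, 0.0]
wrist_force: [0.8, -0.9, -1.3]
grip_width: 0.0366
grip_force: 40.7
```

```bash
python3 -m pendant '[{"x":0,"y":0,"z":1,"wx":0,"wy":0,"wz":0,"jaw":30},{"x":0,"y":0,"z":2,"wx":0,"wy":0,"wz":0,"jaw":30},{"x":0,"y":0,"z":2.5,"wx":0,"wy":0,"wz":0,"jaw":30},{"x":0,"y":0,"z":2.5,"wx":0,"wy":0,"wz":0,"jaw":30},{"x":0,"y":0,"z":2.5,"wx":0,"wy":0,"wz":0,"jaw":30}]'; python3 -m pendant '[{"x":0,"y":0,"z":0,"wx":0,"wy":0,"wz":0,"jaw":45},{"x":0,"y":0,"z":0,"wx":0,"wy":0,"wz":0,"jaw":55},{"x":0,"y":0,"z":0,"wx":0,"wy":0,"wz":0,"jaw":65},{"x":0,"y":0,"z":0,"wx":0,"wy":0,"wz":0,"jaw":70},{"x":0,"y":0,"z":0,"wx":0,"wy":0,"wz":0,"jaw":70}]'; python3 -m pendant '[{"x":0,"y":0,"z":-10,"wx":0,"wy":0,"wz":0,"jaw":70},{"x":0,"y":0,"z":-40,"wx":0,"wy":0,"wz":0,"jaw":70},{"x":0,"y":0,"z":-80,"wx":0,"wy":0,"wz":0,"jaw":70},{"x":0,"y":0,"z":-120,"wx":0,"wy":0,"wz":0,"jaw":70},{"x":0,"y":0,"z":-160,"wx":0,"wy":0,"wz":0,"jaw":70}]'
python3 - <<'E'
from h import *
print(arm.sense()['joint_positions'])
# bar A, toolx options: closing perpendicular to bar
for yaw in (.12+np.pi/2,.12-np.pi/2): print(goal([.4675,-.2140,.20],down(yaw)))
# beaker: top mask
c=cam('top'); 
for d in arm.outline_of(c,'beaker_mid')[:2]:
    m=d['mask'].astype(np.uint8); cs,_=cv2.findContours(m,0,1); e=cv2.minEnclosingCircle(max(cs,key=len)); print(d['p'],e,onz(c,*e[0],.04))
print([(w(c,d['centre']).round(3),round(d['p'],2)) for l in ('lid_mid','button_l') for d in arm.recognise(c,l)])
E
```

```text
time: 10.45
eef_pos: [0.4385, -0.0001, 0.0276]
orientation: [0.001, 0.707, 0.707, 0.0]
wrist_force: [-0.8, -1.4, 5.9]
grip_width: 0.0366
grip_force: 42.5
time: 10.95
eef_pos: [0.4381, 0.0, 0.0268]
orientation: [0.0, 0.707, 0.707, 0.0]
wrist_force: [0.8, -0.1, 0.5]
grip_width: 0.0698
grip_force: 0.0
time: 11.45
eef_pos: [0.4376, 0.0001, 0.1892]
orientation: [0.0, 0.707, 0.707, 0.0]
wrist_force: [1.1, -0.2, -0.3]
grip_width: 0.07
grip_force: 0.0
[-2.55673676e-01  9.00895429e-02  1.85182572e+00  1.47676939e-05
  1.19916519e+00 -2.55682281e-01]
(array([-214.1,   29.9,  -10.8]), array([ 0.000e+00,  1.000e-03, -1.691e+00]))
(array([-214.1,   29.9,  -10.8]), array([ 0.   , -0.   ,  1.451]))
0.59 ((447.2884521484375, 285.0), 13.326144218444824) [ 0.48557788 -0.41603744  0.04      ]
[(array([ 0.451, -0.293,  0.007]), 0.42)]
```

```bash
cat >> h.py <<'E'
def tilt(h,a,roll=0.):
    "tool x heading h when down, tilted outward by a, then rolled about tool z"
    x=np.array([np.cos(h),np.sin(h),0]); z=np.array([0,0,-1.]); Rd=R.from_matrix(np.c_[x,np.cross(z,x),z])
    return Rd*R.from_rotvec([0,a,0])*R.from_rotvec([0,0,roll])
def gp(p,Rm,off=.019): return np.array(p)+off*Rm.as_matrix()[:,2]
E
python3 -m pendant '[{"x":-45,"y":-6,"z":-12,"wx":0,"wy":0,"wz":0.14,"jaw":85},{"x":-90,"y":-12,"z":-24,"wx":0,"wy":0,"wz":0.28,"jaw":85},{"x":-135,"y":-18,"z":-36,"wx":0,"wy":0,"wz":0.42,"jaw":85},{"x":-180,"y":-24,"z":-48,"wx":0,"wy":0,"wz":0.56,"jaw":85},{"x":-225,"y":-30,"z":-60,"wx":0,"wy":0,"wz":0.7,"jaw":85}]'
python3 -m pendant '[{"x":0,"y":0,"z":0,"wx":0,"wy":0,"wz":0.14,"jaw":85},{"x":0,"y":0,"z":0,"wx":0,"wy":0,"wz":0.28,"jaw":85},{"x":0,"y":0,"z":0,"wx":0,"wy":0,"wz":0.42,"jaw":85},{"x":0,"y":0,"z":0,"wx":0,"wy":0,"wz":0.56,"jaw":85},{"x":0,"y":0,"z":0,"wx":0,"wy":0,"wz":0.7,"jaw":85}]'
python3 -m pendant '[{"x":0,"y":0,"z":0,"wx":0,"wy":0,"wz":0.14,"jaw":85},{"x":0,"y":0,"z":0,"wx":0,"wy":0,"wz":0.28,"jaw":85},{"x":0,"y":0,"z":0,"wx":0,"wy":0,"wz":0.42,"jaw":85},{"x":0,"y":0,"z":0,"wx":0,"wy":0,"wz":0.56,"jaw":85},{"x":0,"y":0,"z":0,"wx":0,"wy":0,"wz":0.67,"jaw":85}]'
python3 - <<'E'
from h import *
print(arm.sense()['joint_positions'].round(3)); print(goal(arm.sense()['eef_pos'],tilt(-.5,0)))
c=cam('wrist'); cv2.imwrite('pics/w4.png',c['pixels'])
for l in ('beaker_mid','bar5_mid','lid_mid','button_l'):
    for d in arm.recognise(c,l): print(l,w(c,d['centre']).round(3),pix(c,w(c,d['centre'])).round(),round(d['p'],2))
E
```

```text
time: 12.15
eef_pos: [0.4066, -0.2259, 0.2457]
orientation: [-0.002, 0.908, 0.419, -0.001]
wrist_force: [0.5, 0.3, 0.8]
grip_width: 0.0853
grip_force: 0.0
time: 12.65
eef_pos: [0.4071, -0.2244, 0.245]
orientation: [-0.001, 0.997, 0.082, -0.001]
wrist_force: [-0.7, -0.3, -0.0]
grip_width: 0.085
grip_force: 0.0
time: 13.15
eef_pos: [0.4071, -0.2242, 0.2449]
orientation: [-0.001, 0.968, -0.25, -0.002]
wrist_force: [-0.4, 0.6, -0.1]
grip_width: 0.0852
grip_force: 0.0
[-0.744  0.096  1.702 -0.     1.348  1.331]
(array([0., 0., 0.]), array([-0.001,  0.004, -0.005]))
beaker_mid [ 0.472 -0.397  0.042] [475.  21.] 0.78
beaker_mid [ 0.42  -0.01   0.051] [100. 307.] 0.43
bar5_mid [ 0.468 -0.213  0.011] [271. 142.] 0.56
bar5_mid [ 0.442 -0.014  0.022] [104. 273.] 0.53
lid_mid [ 0.443 -0.015  0.021] [105. 272.] 0.74
button_l [ 0.416 -0.01   0.052] [102. 311.] 0.79
button_l [ 0.462 -0.01   0.056] [ 69. 271.] 0.74
```

View pics/w4.png

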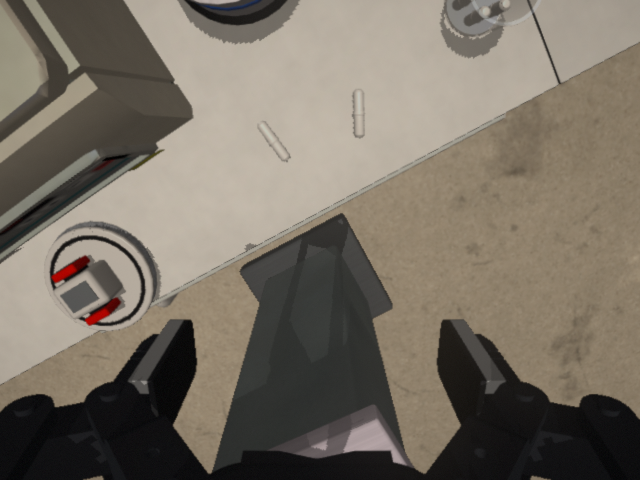

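```bash

python3 -m pendant '[{"x":15,"y":25,"z":0,"wx":0,"wy":0,"wz":0,"jaw":85},{"x":30,"y":55,"z":0,"wx":0,"wy":0,"wz":0,"jaw":85},{"x":45,"y":85,"z":0,"wx":0,"wy":0,"wz":0,"jaw":85},{"x":60,"y":110,"z":0,"wx":0,"wy":0,"wz":0,"jaw":85},{"x":60,"y":110,"z":0,"wx":0,"wy":0,"wz":0,"jaw":85}]'
python3 - <<'E'
from h import *
c=cam('wrist'); im=c['pixels']
for d in arm.recognise(c,'beaker_mid'): print(w(c,d['centre']).round(3),pix(c,w(c,d['centre'])).round(),round(d['p'],2))
d=arm.outline_of(c,'beaker_mid')[0]; m=d['mask']; ys,xs=np.nonzero(m); print(d['p'],xs.min(),xs.max(),ys.min(),ys.max())
# fit: project cone silhouette, compare IoU
from scipy.optimize import minimize
t=np.linspace(0,2*np.pi,40)
def sil(x,y):
    P=[pix(c,[x+r*np.cos(a),y+r*np.sin(a),z]) for r,z in((.025,0),(.0285,.069)) for a in t]
    k=np.zeros(m.shape,np.uint8); cv2.fillConvexPoly(k,cv2.convexHull(np.float32(P)).astype(np.int32),1); return k>0
best=max(((sil(x,y)&m).sum()/(sil(x,y)|m).sum(),x,y) for x in np.arange(.465,.505,.002) for y in np.arange(-.44,-.39,.002)); print(best)
k=sil(*best[1:]); im=im.copy(); cs,_=cv2.findContours(k.astype(np.uint8),0,1); cv2.drawContours(im,cs,-1,(0,255,0),1); cs,_=cv2.findContours(m.astype(np.uint8),0,1); cv2.drawContours(im,cs,-1,(0,0,255),1)
cv2.imwrite('pics/w5.png',im)
E
```

```text
time: 13.9
eef_pos: [0.4076, -0.3536, 0.246]
orientation: [0.0, 0.969, -0.247, -0.0]
wrist_force: [0.4, 0.1, -0.4]
grip_width: 0.0853
grip_force: 0.0
[ 0.484 -0.419  0.025] [342.  80.] 0.69
0.67 301 379 38 117
(np.float64(0.7987398072646404), np.float64(0.48500000000000004), np.float64(-0.416))
```

View pics/w5.png

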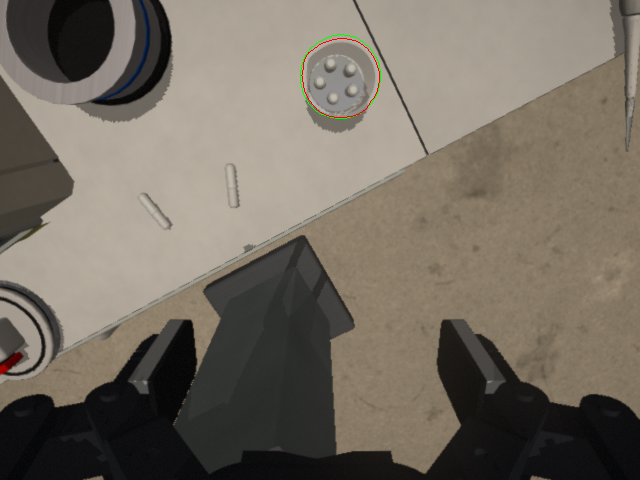

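```bash
python3 - <<'E'
from h import *
Rm=tilt(-.5,1.3); print(goal(gp([.485,-.416,.20],Rm),Rm)); Rm=tilt(-.5,.65); print(goal(gp([.465,-.40,.22],Rm),Rm))
E
```

```text
(array([118. ,  21.5,  51.2]), array([-2.000e-03,  1.301e+00,  1.000e-03]))
(array([86. , 17. , 41.2]), array([-0.002,  0.651,  0.001]))
```

```bash

python3 -m pendant '[{"x":17,"y":3,"z":4,"wx":0,"wy":0.13,"wz":0,"jaw":85},{"x":34,"y":7,"z":8,"wx":0,"wy":0.26,"wz":0,"jaw":85},{"x":51,"y":10,"z":12,"wx":0,"wy":0.39,"wz":0,"jaw":85},{"x":68,"y":14,"z":16,"wx":0,"wy":0.52,"wz":0,"jaw":85},{"x":86,"y":17,"z":20,"wx":0,"wy":0.65,"wz":0,"jaw":85}]'
python3 -c "
from h import *
print(arm.sense()['joint_positions'].round(3)); Rm=tilt(-.5,1.3); print(goal(gp([.485,-.416,.20],Rm),Rm))"
```

```text
time: 14.55
eef_pos: [0.4757, -0.4054, 0.228]
orientation: [0.081, 0.918, -0.233, 0.312]
wrist_force: [1.8, 1.6, 0.8]
grip_width: 0.0851
grip_force: 0.0
[-1.081  0.089  1.948  0.609  0.623  0.573]
(array([ 4.8,  4.8, 45.5]), array([0.   , 0.644, 0.003]))
```

```bash

python3 -m pendant '[{"x":1,"y":1,"z":9,"wx":0,"wy":0.13,"wz":0,"jaw":85},{"x":2,"y":2,"z":18,"wx":0,"wy":0.26,"wz":0,"jaw":85},{"x":3,"y":3,"z":27,"wx":0,"wy":0.39,"wz":0,"jaw":85},{"x":4,"y":4,"z":36,"wx":0,"wy":0.52,"wz":0,"jaw":85},{"x":5,"y":5,"z":45,"wx":0,"wy":0.64,"wz":0,"jaw":85}]'
python3 -m pendant '[{"x":5,"y":0,"z":0,"wx":0,"wy":0,"wz":0,"jaw":85},{"x":10,"y":0,"z":0,"wx":0,"wy":0,"wz":0,"jaw":85},{"x":5,"y":0,"z":0,"wx":0,"wy":0,"wz":0,"jaw":85},{"x":0,"y":0,"z":0,"wx":0,"wy":0,"wz":0,"jaw":85},{"x":0,"y":0,"z":0,"wx":0,"wy":0,"wz":0,"jaw":85}]'
python3 -c "
from h import *
print(arm.sense()['joint_positions'].round(3)); Rm=tilt(-.5,1.3); print(goal(gp([.485,-.416,.20],Rm),Rm))"
```

```text
time: 15.05
eef_pos: [0.5039, -0.4074, 0.2005]
orientation: [0.086, 0.859, -0.203, 0.461]
wrist_force: [0.8, 0.8, -0.6]
grip_width: 0.085
grip_force: 0.0
time: 15.55
eef_pos: [0.5032, -0.408, 0.1994]
orientation: [0.085, 0.86, -0.204, 0.46]
wrist_force: [0.5, -0.1, 0.8]
grip_width: 0.085
grip_force: 0.0
[-1.19   0.194  2.176  1.623  0.618 -0.518]
(array([-0.2, 16.2,  6.5]), array([-0.069,  0.329, -0.014]))
```

```bash

python3 -m pendant '[{"x":0,"y":4,"z":1,"wx":-0.02,"wy":0.08,"wz":0,"jaw":85},{"x":0,"y":8,"z":3,"wx":-0.04,"wy":0.16,"wz":0,"jaw":85},{"x":0,"y":12,"z":5,"wx":-0.06,"wy":0.24,"wz":-0.01,"jaw":85},{"x":0,"y":16,"z":6.5,"wx":-0.069,"wy":0.329,"wz":-0.014,"jaw":85},{"x":0,"y":16,"z":6.5,"wx":-0.069,"wy":0.329,"wz":-0.014,"jaw":85}]'
python3 -c "
from h import *
print(arm.sense()['joint_positions'].round(3)); Rm=tilt(-.5,1.3); print(goal(gp([.485,-.416,.20],Rm),Rm));print(goal(gp([.485,-.416,.05],Rm),Rm))"
```

```text
time: 16.05
eef_pos: [0.5006, -0.4247, 0.1915]
orientation: [0.147, 0.772, -0.2, 0.585]
wrist_force: [-0.2, 0.5, -0.2]
grip_width: 0.0851
grip_force: 0.0
[-1.257  0.426  2.365  2.277  1.053 -1.289]
(array([ 3.4, -0.2, -0.5]), array([-0.   ,  0.004, -0.006]))
(array([-141. ,    0.7,   40.2]), array([-0.   ,  0.004, -0.006]))
```

```bash

python3 -m pendant '[{"x":-18,"y":0,"z":5,"wx":0,"wy":0,"wz":0,"jaw":85},{"x":-36,"y":0,"z":10,"wx":0,"wy":0,"wz":0,"jaw":85},{"x":-54,"y":0,"z":15,"wx":0,"wy":0,"wz":0,"jaw":85},{"x":-72,"y":0,"z":21,"wx":0,"wy":0,"wz":0,"jaw":85},{"x":-90,"y":0,"z":26,"wx":0,"wy":0,"wz":0,"jaw":85}]'
python3 -c "
from h import *
print(arm.sense()['joint_positions'].round(3)); Rm=tilt(-.5,1.3); print(goal(gp([.485,-.416,.11],Rm),Rm));print(goal(gp([.485,-.416,.045],Rm),Rm));
Rm=tilt(-.5,1.1);print(goal(gp([.485,-.416,.045],Rm),Rm))"
```

```text
time: 16.55
eef_pos: [0.5033, -0.426, 0.1018]
orientation: [0.149, 0.771, -0.196, 0.587]
wrist_force: [-0.6, -0.9, 0.1]
grip_width: 0.085
grip_force: 0.0
[-1.252  0.716  2.372  2.376  1.262 -1.531]
(array([ 2.3,  0. , -3.3]), array([-0.002, -0.001, -0.   ]))
(array([-60.4,   0.1,  14. ]), array([-0.002, -0.001, -0.   ]))
(array([-64.1,   0.1,  13.7]), array([-0.002, -0.201,  0.   ]))
```

```bash

python3 -m pendant '[{"x":-12,"y":0,"z":4,"wx":0,"wy":0,"wz":0,"jaw":85},{"x":-24,"y":0,"z":8,"wx":0,"wy":0,"wz":0,"jaw":85},{"x":-36,"y":0,"z":12,"wx":0,"wy":0,"wz":0,"jaw":85},{"x":-48,"y":0,"z":16,"wx":0,"wy":0,"wz":0,"jaw":85},{"x":-60,"y":0,"z":19,"wx":0,"wy":0,"wz":0,"jaw":85}]'
python3 -c "
from h import *
print(arm.sense()['joint_positions'].round(3)); Rm=tilt(-.5,1.3); print(goal(gp([.485,-.416,.045],Rm,.025),Rm))
c=cam('wrist')['pixels']; d=cam('side')['pixels']; cv2.imwrite('pics/p6.png',np.hstack([cv2.resize(c,(400,300)),cv2.resize(d[240:420,160:400],(400,300))]))"
```

```text
time: 17.05
eef_pos: [0.5057, -0.4271, 0.0391]
orientation: [0.148, 0.771, -0.196, 0.587]
wrist_force: [-0.4, -0.1, -0.0]
grip_width: 0.0849
grip_force: 0.0
[-1.247  0.908  2.34   2.408  1.38  -1.643]
(array([-0.6,  0.1,  0.8]), array([-0.003, -0.001, -0.   ]))
```

View pics/p6.png

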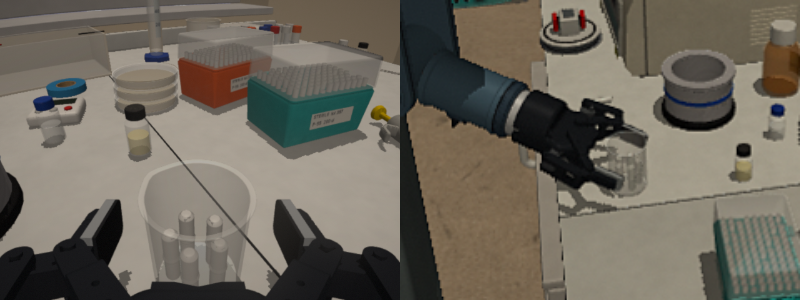

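```bash

python3 -m pendant '[{"x":0,"y":0,"z":0,"wx":0,"wy":0,"wz":0,"jaw":70},{"x":0,"y":0,"z":0,"wx":0,"wy":0,"wz":0,"jaw":60},{"x":0,"y":0,"z":0,"wx":0,"wy":0,"wz":0,"jaw":50},{"x":0,"y":0,"z":0,"wx":0,"wy":0,"wz":0,"jaw":45},{"x":0,"y":0,"z":0,"wx":0,"wy":0,"wz":0,"jaw":45}]' 30
python3 -m pendant '[{"x":0,"y":0,"z":0,"wx":0,"wy":0,"wz":0,"jaw":45},{"x":10,"y":0,"z":-3,"wx":0,"wy":0,"wz":0,"jaw":45},{"x":30,"y":0,"z":-8,"wx":0,"wy":0,"wz":0,"jaw":45},{"x":60,"y":0,"z":-17,"wx":0,"wy":0,"wz":0,"jaw":45},{"x":90,"y":0,"z":-25,"wx":0,"wy":0,"wz":0,"jaw":45}]'
python3 -m pendant '[{"x":25,"y":0,"z":-7,"wx":0,"wy":0,"wz":0,"jaw":45},{"x":50,"y":0,"z":-14,"wx":0,"wy":0,"wz":0,"jaw":45},{"x":75,"y":0,"z":-21,"wx":0,"wy":0,"wz":0,"jaw":45},{"x":90,"y":0,"z":-25,"wx":0,"wy":0,"wz":0,"jaw":45},{"x":90,"y":0,"z":-25,"wx":0,"wy":0,"wz":0,"jaw":45}]'
python3 -c "
from h import *
print(arm.sense()['joint_positions'].round(3))
for h in (-.5,-.2,0):
  Rm=tilt(h,1.3); print(h,goal(gp([.614,-.2625,.22],Rm,.025),Rm))"
```

```text
time: 17.65
eef_pos: [0.5047, -0.427, 0.0399]
orientation: [0.15, 0.771, -0.197, 0.587]
wrist_force: [-0.8, 2.2, 5.6]
grip_width: 0.0525
grip_force: 30.9
time: 18.15
eef_pos: [0.5037, -0.4267, 0.1313]
orientation: [0.149, 0.772, -0.198, 0.585]
wrist_force: [0.1, 0.6, -1.3]
grip_width: 0.0522
grip_force: 31.5
time: 18.65
eef_pos: [0.5042, -0.4272, 0.2278]
orientation: [0.151, 0.771, -0.196, 0.587]
wrist_force: [0.1, -0.2, -1.7]
grip_width: 0.0522
grip_force: 31.4
[-1.249  0.328  2.337  2.23   0.977 -1.188]
-0.5 (array([  -2.5, -197.2,   43.6]), array([ 0.001, -0.003,  0.003]))
-0.2 (array([  -2.8, -204.4,   42.6]), array([ 0.291, -0.003, -0.077]))
0 (array([  -3.3, -208.8,   40.7]), array([ 0.483, -0.002, -0.13 ]))
```

```bash

python3 -m pendant '[{"x":0,"y":-30,"z":6,"wx":0.07,"wy":0,"wz":-0.019,"jaw":45},{"x":0,"y":-60,"z":12,"wx":0.14,"wy":0,"wz":-0.038,"jaw":45},{"x":-1,"y":-90,"z":18,"wx":0.21,"wy":0,"wz":-0.057,"jaw":45},{"x":-1,"y":-120,"z":24,"wx":0.28,"wy":0,"wz":-0.076,"jaw":45},{"x":-2,"y":-150,"z":30,"wx":0.35,"wy":0,"wz":-0.095,"jaw":45}]'
python3 -c "
from h import *
print(arm.sense()['joint_positions'].round(3))
Rm=tilt(0,1.3); print(goal(gp([.614,-.24,.22],Rm,.025),Rm))"
```

```text
time: 19.15
eef_pos: [0.6012, -0.3077, 0.2134]
orientation: [0.039, 0.795, -0.055, 0.603]
wrist_force: [-0.2, -0.6, -0.8]
grip_width: 0.0523
grip_force: 31.5
[-1.086  0.402  2.255  2.01   1.049 -1.113]
(array([  7. , -72.1,  26.5]), array([ 0.129,  0.001, -0.04 ]))
```

```bash

python3 -m pendant '[{"x":1,"y":-20,"z":7,"wx":0.04,"wy":0,"wz":-0.01,"jaw":45},{"x":3,"y":-40,"z":14,"wx":0.08,"wy":0,"wz":-0.02,"jaw":45},{"x":5,"y":-60,"z":21,"wx":0.11,"wy":0,"wz":-0.03,"jaw":45},{"x":7,"y":-72,"z":26,"wx":0.129,"wy":0,"wz":-0.04,"jaw":45},{"x":7,"y":-72,"z":26,"wx":0.129,"wy":0,"wz":-0.04,"jaw":45}]'
cat > roll.py <<'E'
from h import *
a=1.3; u0=np.array([0,0,1.]); B=tilt(0,a)
def pose(phi,z):
    Rm=tilt(0,a,phi); u=Rm.apply(B.inv().apply(u0)); g=np.array([.614,-.2625,z])-.030*np.array([u[0],u[1],0])*(1-np.cos(min(phi*1.2,np.pi)))/2
    return gp(g,Rm,.025),Rm,u,g
if __name__=='__main__':
    s=arm.sense(); print(s['joint_positions'].round(3),s['eef_pos'].round(3))
    print('now',goal(*pose(0,.2)[:2]))
    st=pose(0,.2)
    for i in range(1,23):
        phi=i*np.pi/22; z=.20-.045*min(1,i/9) ; p=pose(phi,z)
        s={'eef_pos':st[0],'orientation':st[1].as_quat()[[3,0,1,2]]}
        print(i,*[v.tolist() for v in goal(p[0],p[1],s)],'g',p[3].round(3),'u',p[2].round(2))
        if i%5==0: st=p
E
python3 roll.py
```

```text
time: 19.65
eef_pos: [0.638, -0.2397, 0.2153]
orientation: [0.001, 0.796, 0.0, 0.605]
wrist_force: [0.3, -1.0, -0.6]
grip_width: 0.0519
grip_force: 31.5
[-0.974  0.409  2.231  1.982  1.053 -1.097] [ 0.638 -0.24   0.215]
now (array([-21.2,  22.7,   6. ]), array([ 0.001, -0.001,  0.002]))
1 [-4.8, -0.0, 1.3] [0.0, 0.0, 0.143] g [ 0.614 -0.262  0.195] u [-0.   -0.14  0.99]
2 [-9.6, -0.2, 2.7] [0.0, 0.0, 0.286] g [ 0.614 -0.262  0.19 ] u [-0.01 -0.27  0.96]
3 [-14.4, -0.8, 4.1] [0.0, 0.0, 0.428] g [ 0.614 -0.262  0.185] u [-0.02 -0.4   0.92]
4 [-19.2, -1.8, 5.5] [0.0, 0.0, 0.571] g [ 0.614 -0.261  0.18 ] u [-0.04 -0.52  0.85]
5 [-24.0, -3.3, 7.0] [0.0, -0.0, 0.714] g [ 0.614 -0.259  0.175] u [-0.06 -0.63  0.77]
6 [-4.9, 1.6, 1.6] [0.0, 0.0, 0.143] g [ 0.615 -0.257  0.17 ] u [-0.09 -0.73  0.68]
7 [-10.1, 2.8, 3.5] [0.0, -0.0, 0.286] g [ 0.615 -0.255  0.165] u [-0.12 -0.81  0.57]
8 [-15.4, 3.7, 5.4] [0.0, -0.0, 0.428] g [ 0.616 -0.252  0.16 ] u [-0.15 -0.88  0.46]
9 [-20.8, 4.5, 7.6] [0.0, -0.0, 0.571] g [ 0.617 -0.249  0.155] u [-0.19 -0.92  0.33]
10 [-22.4, 2.1, 8.7] [0.0, 0.0, 0.714] g 
[... 379 characters left out ...]
-0.88 -0.31]
15 [-5.7, -2.8, 6.9] [0.0, -0.0, 0.714] g [ 0.625 -0.24   0.155] u [-0.4  -0.81 -0.43]
16 [1.0, -1.1, 1.3] [-0.0, 0.0, 0.143] g [ 0.626 -0.242  0.155] u [-0.43 -0.73 -0.54]
17 [2.8, -2.5, 2.3] [-0.0, 0.0, 0.286] g [ 0.627 -0.244  0.155] u [-0.45 -0.63 -0.63]
18 [5.2, -4.4, 3.1] [-0.0, 0.0, 0.428] g [ 0.628 -0.247  0.155] u [-0.47 -0.52 -0.71]
19 [8.2, -6.5, 3.7] [-0.0, 0.0, 0.571] g [ 0.629 -0.25   0.155] u [-0.49 -0.4  -0.77]
20 [11.4, -8.6, 4.0] [0.0, 0.0, 0.714] g [ 0.629 -0.254  0.155] u [-0.51 -0.27 -0.82]
21 [1.1, -3.9, 0.2] [-0.0, 0.0, 0.143] g [ 0.629 -0.258  0.155] u [-0.51 -0.14 -0.85]
22 [2.2, -7.8, 0.3] [0.0, 0.0, 0.286] g [ 0.629 -0.262  0.155] u [-0.52 -0.   -0.86]
```

```bash

python3 -m pendant '[{"x":-12,"y":0,"z":4,"wx":0,"wy":0,"wz":0.14,"jaw":45},{"x":-24,"y":0,"z":8,"wx":0,"wy":0,"wz":0.28,"jaw":45},{"x":-36,"y":0,"z":12,"wx":0,"wy":0,"wz":0.42,"jaw":45},{"x":-48,"y":0,"z":16,"wx":0,"wy":0,"wz":0.56,"jaw":45},{"x":-60,"y":0,"z":20,"wx":0,"wy":0,"wz":0.7,"jaw":45}]'
python3 -m pendant '[{"x":0,"y":0,"z":1,"wx":0,"wy":0,"wz":0.14,"jaw":45},{"x":0,"y":0,"z":2,"wx":0,"wy":0,"wz":0.28,"jaw":45},{"x":0,"y":0,"z":3,"wx":0,"wy":0,"wz":0.42,"jaw":45},{"x":0,"y":0,"z":4,"wx":0,"wy":0,"wz":0.56,"jaw":45},{"x":0,"y":0,"z":5,"wx":0,"wy":0,"wz":0.7,"jaw":45}]'
python3 -c "
from h import *
from roll import pose
s=arm.sense();print(s['joint_positions'].round(3), (s['eef_pos']-.025*Rq(s['orientation']).as_matrix()[:,2]).round(4)); p=pose(1.428,.155); print(goal(*p[:2]))"
```

```text
time: 20.15
eef_pos: [0.6407, -0.2424, 0.152]
orientation: [-0.207, 0.746, -0.276, 0.569]
wrist_force: [0.5, 0.6, -1.5]
grip_width: 0.0523
grip_force: 31.5
time: 20.65
eef_pos: [0.6455, -0.2424, 0.151]
orientation: [-0.39, 0.607, -0.515, 0.464]
wrist_force: [-0.4, 0.7, -1.9]
grip_width: 0.0521
grip_force: 31.5
[-0.959  0.581  2.237  2.085  1.126  0.124] [ 0.6214 -0.2423  0.1577]
(array([ 3.1,  4.2, -2.7]), array([-0.   , -0.005,  0.024]))
```

```bash

python3 -m pendant '[{"x":0,"y":0,"z":0,"wx":0,"wy":0,"wz":0.14,"jaw":45},{"x":0,"y":0,"z":0,"wx":0,"wy":0,"wz":0.28,"jaw":45},{"x":0,"y":0,"z":0,"wx":0,"wy":0,"wz":0.42,"jaw":45},{"x":0,"y":0,"z":0,"wx":0,"wy":0,"wz":0.56,"jaw":45},{"x":0,"y":0,"z":0,"wx":0,"wy":0,"wz":0.7,"jaw":45}]'
python3 -m pendant '[{"x":2,"y":-1,"z":1,"wx":0,"wy":0,"wz":0.14,"jaw":45},{"x":4,"y":-3,"z":2,"wx":0,"wy":0,"wz":0.28,"jaw":45},{"x":6,"y":-4,"z":3,"wx":0,"wy":0,"wz":0.42,"jaw":45},{"x":8,"y":-5,"z":4,"wx":0,"wy":0,"wz":0.56,"jaw":45},{"x":10,"y":-6,"z":4,"wx":0,"wy":0,"wz":0.7,"jaw":45}]'
python3 -m pendant '[{"x":1,"y":-3,"z":0,"wx":0,"wy":0,"wz":0.14,"jaw":45},{"x":2,"y":-6,"z":0,"wx":0,"wy":0,"wz":0.28,"jaw":45},{"x":2,"y":-8,"z":0,"wx":0,"wy":0,"wz":0.31,"jaw":45},{"x":2,"y":-8,"z":0,"wx":0,"wy":0,"wz":0.31,"jaw":45},{"x":2,"y":-8,"z":0,"wx":0,"wy":0,"wz":0.31,"jaw":45}]'
python3 -c "
from h import *
from roll import pose
s=arm.sense();print(s['joint_positions'].round(3), (s['eef_pos']-.025*Rq(s['orientation']).as_matrix()[:,2]).round(4)); p=pose(3.14,.155); print(goal(*p[:2]))
d=cam('side')['pixels']; t=cam('top')['pixels'];cv2.imwrite('pics/p7.png',np.hstack([cv2.resize(t[180:300,340:500],(400,300)),cv2.resize(d[220:400,200:440],(400,300))]))"
```

```text
time: 21.15
eef_pos: [0.6454, -0.2424, 0.151]
orientation: [0.525, -0.393, 0.692, -0.302]
wrist_force: [-0.0, -0.7, -1.9]
grip_width: 0.0523
grip_force: 31.5
time: 21.65
eef_pos: [0.6494, -0.2542, 0.1503]
orientation: [0.597, -0.132, 0.785, -0.104]
wrist_force: [-0.4, -0.3, -1.1]
grip_width: 0.0524
grip_force: 31.5
time: 22.15
eef_pos: [0.6496, -0.2619, 0.1511]
orientation: [0.606, -0.012, 0.796, -0.012]
wrist_force: [0.1, 0.7, 0.4]
grip_width: 0.052
grip_force: 31.6
[-0.98   0.59   2.199  2.051  1.119  1.859] [ 0.6255 -0.2618  0.1577]
(array([ 1.6, -0.5,  4.6]), array([-0.004,  0.001,  0.033]))
```

View pics/p7.png

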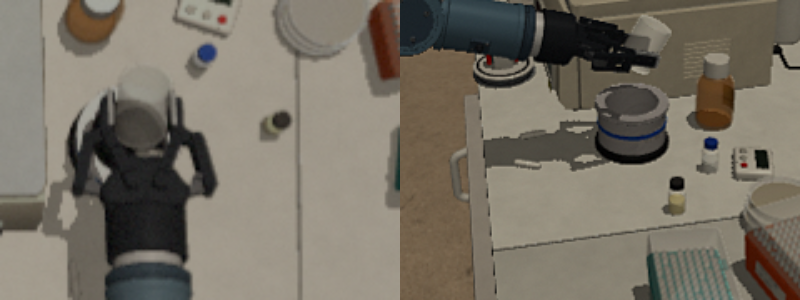

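```bash

python3 -m pendant '[{"x":4,"y":0,"z":0,"wx":0,"wy":0,"wz":0,"jaw":45},{"x":-4,"y":0,"z":0,"wx":0,"wy":0,"wz":0,"jaw":45},{"x":4,"y":0,"z":0,"wx":0,"wy":0,"wz":0,"jaw":45},{"x":-4,"y":0,"z":0,"wx":0,"wy":0,"wz":0,"jaw":45},{"x":0,"y":0,"z":0,"wx":0,"wy":0,"wz":0,"jaw":45}]'
python3 -m pendant '[{"x":-12,"y":0,"z":-4,"wx":0,"wy":0,"wz":-0.14,"jaw":45},{"x":-24,"y":0,"z":-8,"wx":0,"wy":0,"wz":-0.28,"jaw":45},{"x":-36,"y":0,"z":-12,"wx":0,"wy":0,"wz":-0.42,"jaw":45},{"x":-48,"y":0,"z":-16,"wx":0,"wy":0,"wz":-0.56,"jaw":45},{"x":-60,"y":0,"z":-20,"wx":0,"wy":0,"wz":-0.7,"jaw":45}]'
python3 -m pendant '[{"x":0,"y":0,"z":0,"wx":0,"wy":0,"wz":-0.14,"jaw":45},{"x":0,"y":0,"z":0,"wx":0,"wy":0,"wz":-0.28,"jaw":45},{"x":0,"y":0,"z":0,"wx":0,"wy":0,"wz":-0.42,"jaw":45},{"x":0,"y":0,"z":0,"wx":0,"wy":0,"wz":-0.56,"jaw":45},{"x":0,"y":0,"z":0,"wx":0,"wy":0,"wz":-0.7,"jaw":45}]'
python3 -m pendant '[{"x":0,"y":0,"z":0,"wx":0,"wy":0,"wz":-0.14,"jaw":45},{"x":0,"y":0,"z":0,"wx":0,"wy":0,"wz":-0.28,"jaw":45},{"x":0,"y":0,"z":0,"wx":0,"wy":0,"wz":-0.42,"jaw":45},{"x":0,"y":0,"z":0,"wx":0,"wy":0,"wz":-0.56,"jaw":45},{"x":0,"y":0,"z":0,"wx":0,"wy":0,"wz":-0.7,"jaw":45}]'
python3 -m pendant '[{"x":0,"y":0,"z":0,"wx":0,"wy":0,"wz":-0.14,"jaw":45},{"x":0,"y":0,"z":0,"wx":0,"wy":0,"wz":-0.28,"jaw":45},{"x":0,"y":0,"z":0,"wx":0,"wy":0,"wz":-0.42,"jaw":45},{"x":0,"y":0,"z":0,"wx":0,"wy":0,"wz":-0.56,"jaw":45},{"x":0,"y":0,"z":0,"wx":0,"wy":0,"wz":-0.7,"jaw":45}]'
python3 -c "
from h import *
s=arm.sense();print(s['joint_positions'].round(3),s['eef_pos']); Rm=tilt(0,1.3); print(goal(s['eef_pos'],Rm)); Rm=tilt(-.5,1.3); print(goal(gp([.485,-.416,.20],Rm,.025),Rm))"
```

```text
time: 22.75
eef_pos: [0.6502, -0.2615, 0.1522]
orientation: [0.606, -0.013, 0.795, -0.012]
wrist_force: [0.1, -0.1, -1.0]
grip_width: 0.0521
grip_force: 31.6
time: 23.25
eef_pos: [0.6463, -0.2591, 0.2144]
orientation: [0.564, -0.287, 0.742, -0.22]
wrist_force: [0.7, 0.4, -0.3]
grip_width: 0.0523
grip_force: 31.6
time: 23.75
eef_pos: [0.6464, -0.2591, 0.214]
orientation: [0.455, -0.524, 0.599, -0.4]
wrist_force: [-0.3, 0.5, -0.3]
grip_width: 0.0525
grip_force: 31.6
time: 24.25
eef_pos: [0.6464, -0.2591, 0.2139]
orientation: [-0.29, 0.697, -0.383, 0.532]
wrist_force: [0.7, -0.8, -0.2]
grip_width: 0.052
grip_force: 31.6
time: 24.75
eef_pos: [0.6464, -0.2591, 0.214]
orientation: [-0.09, 0.787, -0.121, 0.599]
wrist_force: [-0.3, 0.5, -0.3]
grip_width: 0.0522
grip_force: 31.6
[-0.983  0.431  2.187  1.963  1.048 -0.769] [ 0.64640561 -0.25909044  0.21398544]
(array([0., 0., 0.]), array([ 0.003, -0.002, -0.302]))
(array([  -4.4,  178.2, -129.2]), array([-0.474,  0.071, -0.163]))
```

```bash

python3 -m pendant '[{"x":-1,"y":30,"z":-22,"wx":-0.08,"wy":0.012,"wz":-0.028,"jaw":45},{"x":-2,"y":60,"z":-44,"wx":-0.16,"wy":0.024,"wz":-0.056,"jaw":45},{"x":-3,"y":90,"z":-66,"wx":-0.24,"wy":0.036,"wz":-0.084,"jaw":45},{"x":-4,"y":120,"z":-88,"wx":-0.32,"wy":0.048,"wz":-0.11,"jaw":45},{"x":-4,"y":150,"z":-109,"wx":-0.4,"wy":0.06,"wz":-0.138,"jaw":45}]'
python3 -m pendant '[{"x":0,"y":0,"z":0,"wx":0,"wy":0,"wz":0,"jaw":45},{"x":0,"y":0,"z":0,"wx":0,"wy":0,"wz":0,"jaw":45},{"x":0,"y":0,"z":0,"wx":0,"wy":0,"wz":0,"jaw":45},{"x":0,"y":0,"z":0,"wx":0,"wy":0,"wz":0,"jaw":45},{"x":0,"y":0,"z":0,"wx":0,"wy":0,"wz":0,"jaw":45}]'
python3 - <<'E'
from h import *
Rm=tilt(-.5,1.3)
for z in (.2,.06): print(goal(gp([.485,-.416,z],Rm,.025),Rm))
c=cam('wrist')['pixels']; t=cam('top')
print([(w(t,d['centre']).round(3),round(d['p'],2)) for l in ('bar5_mid','lid_mid','button_l') for d in arm.recognise(t,l)])
t=t['pixels']; cv2.imwrite('pics/p8.png',np.hstack([cv2.resize(c,(400,300)),cv2.resize(t[210:330,260:420],(400,300))]))
E
```

```text
time: 25.25
eef_pos: [0.5266, -0.4015, 0.1956]
orientation: [0.113, 0.777, -0.189, 0.59]
wrist_force: [0.3, -0.5, -0.2]
grip_width: 0.0521
grip_force: 31.7
time: 25.75
eef_pos: [0.5284, -0.4001, 0.1958]
orientation: [0.111, 0.777, -0.188, 0.59]
wrist_force: [-0.1, -0.3, -0.9]
grip_width: 0.0522
grip_force: 31.8
(array([-3.2, 34.4, -8. ]), array([-0.075,  0.013, -0.03 ]))
(array([-137.5,   41.3,   31. ]), array([-0.075,  0.013, -0.03 ]))
[(array([ 0.742, -0.22 ,  0.082]), 0.36), (array([ 0.441, -0.009,  0.019]), 0.91), (array([ 0.616, -0.263,  0.022]), 0.38)]
```

View pics/p8.png

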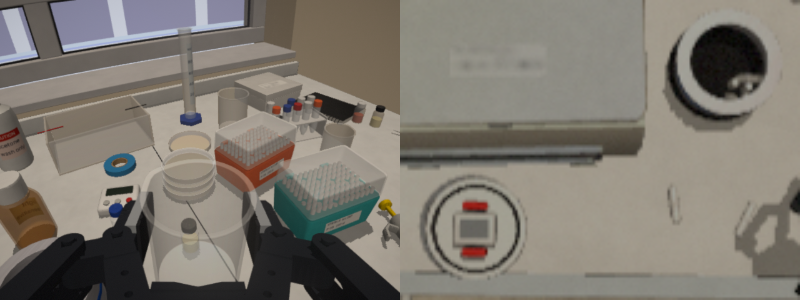

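```bash

python3 -m pendant '[{"x":-1,"y":12,"z":-3,"wx":-0.03,"wy":0.005,"wz":-0.01,"jaw":45},{"x":-3,"y":34,"z":-8,"wx":-0.075,"wy":0.013,"wz":-0.03,"jaw":45},{"x":-35,"y":36,"z":2,"wx":-0.075,"wy":0.013,"wz":-0.03,"jaw":45},{"x":-70,"y":38,"z":12,"wx":-0.075,"wy":0.013,"wz":-0.03,"jaw":45},{"x":-105,"y":40,"z":22,"wx":-0.075,"wy":0.013,"wz":-0.03,"jaw":45}]'
python3 -m pendant '[{"x":-10,"y":0,"z":3,"wx":0,"wy":0,"wz":0,"jaw":45},{"x":-20,"y":0,"z":6,"wx":0,"wy":0,"wz":0,"jaw":45},{"x":-28,"y":0,"z":8,"wx":0,"wy":0,"wz":0,"jaw":45},{"x":-32,"y":0,"z":9,"wx":0,"wy":0,"wz":0,"jaw":45},{"x":-32,"y":0,"z":9,"wx":0,"wy":0,"wz":0,"jaw":45}]'
python3 - <<'E'
from h import *
Rm=tilt(-.5,1.3)
for z in (.045,): print(goal(gp([.485,-.416,z],Rm,.025),Rm))
E
```

```text
time: 26.5
eef_pos: [0.5057, -0.4293, 0.0866]
orientation: [0.151, 0.771, -0.197, 0.587]
wrist_force: [0.1, -0.1, -0.8]
grip_width: 0.0517
grip_force: 31.8
time: 27.0
eef_pos: [0.5059, -0.4287, 0.0534]
orientation: [0.15, 0.771, -0.198, 0.586]
wrist_force: [-0.4, -0.2, -0.2]
grip_width: 0.0523
grip_force: 31.8
(array([-14.6,  -1.1,   3.7]), array([ 0.002,  0.001, -0.001]))
```

```bash

python3 -m pendant '[{"x":-4,"y":0,"z":1,"wx":0,"wy":0,"wz":0,"jaw":45},{"x":-8,"y":0,"z":2,"wx":0,"wy":0,"wz":0,"jaw":45},{"x":-11,"y":0,"z":3,"wx":0,"wy":0,"wz":0,"jaw":45},{"x":-13,"y":0,"z":3.5,"wx":0,"wy":0,"wz":0,"jaw":45},{"x":-13,"y":0,"z":3.5,"wx":0,"wy":0,"wz":0,"jaw":45}]'
```

```text
time: 27.5
eef_pos: [0.5058, -0.4286, 0.04]
orientation: [0.15, 0.771, -0.198, 0.586]
wrist_force: [0.8, -0.0, -0.7]
grip_width: 0.052
grip_force: 31.8
```

```bash

python3 -m pendant '[{"x":-1,"y":0,"z":0,"wx":0,"wy":0,"wz":0,"jaw":45},{"x":-1.5,"y":0,"z":0,"wx":0,"wy":0,"wz":0,"jaw":45},{"x":-1.5,"y":0,"z":0,"wx":0,"wy":0,"wz":0,"jaw":45},{"x":-1.5,"y":0,"z":0,"wx":0,"wy":0,"wz":0,"jaw":56},{"x":-1.5,"y":0,"z":0,"wx":0,"wy":0,"wz":0,"jaw":60}]'
python3 -m pendant '[{"x":0,"y":0,"z":0,"wx":0,"wy":0,"wz":0,"jaw":70},{"x":0,"y":0,"z":0,"wx":0,"wy":0,"wz":0,"jaw":80},{"x":0,"y":0,"z":0,"wx":0,"wy":0,"wz":0,"jaw":85},{"x":0,"y":0,"z":0,"wx":0,"wy":0,"wz":0,"jaw":85},{"x":0,"y":0,"z":0,"wx":0,"wy":0,"wz":0,"jaw":85}]'
python3 - <<'E'
from h import *
c=cam('wrist')['pixels']; d=cam('side')['pixels']; cv2.imwrite('pics/p9.png',np.hstack([cv2.resize(c,(400,300)),cv2.resize(d[240:420,160:400],(400,300))]))
E
```

```text
time: 28.0
eef_pos: [0.5053, -0.4283, 0.0384]
orientation: [0.15, 0.772, -0.198, 0.586]
wrist_force: [-0.1, -0.0, 0.4]
grip_width: 0.06
grip_force: 0.0
time: 28.5
eef_pos: [0.5054, -0.4284, 0.0386]
orientation: [0.15, 0.771, -0.198, 0.586]
wrist_force: [0.1, -0.0, 0.2]
grip_width: 0.0848
grip_force: 0.0
```

View pics/p9.png

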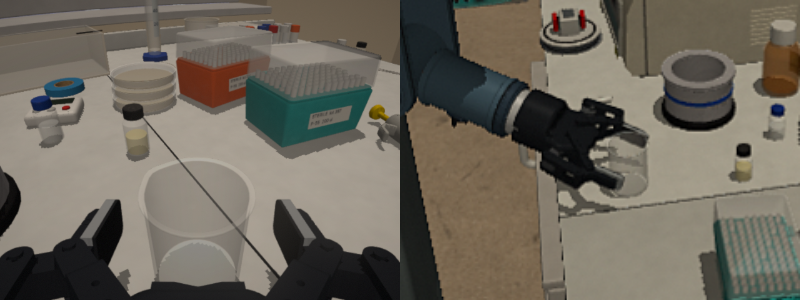

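```bash

python3 -m pendant '[{"x":15,"y":0,"z":-4,"wx":0,"wy":0,"wz":0,"jaw":85},{"x":35,"y":0,"z":-10,"wx":0,"wy":0,"wz":0,"jaw":85},{"x":75,"y":0,"z":-21,"wx":0,"wy":0,"wz":0,"jaw":85},{"x":115,"y":0,"z":-32,"wx":0,"wy":0,"wz":0,"jaw":85},{"x":155,"y":0,"z":-43,"wx":0,"wy":0,"wz":0,"jaw":85}]'
python3 -m pendant '[{"x":3,"y":0,"z":-9,"wx":0,"wy":-0.13,"wz":0,"jaw":85},{"x":6,"y":0,"z":-18,"wx":0,"wy":-0.26,"wz":0,"jaw":85},{"x":9,"y":0,"z":-27,"wx":0,"wy":-0.39,"wz":0,"jaw":85},{"x":12,"y":0,"z":-36,"wx":0,"wy":-0.52,"wz":0,"jaw":85},{"x":12,"y":0,"z":-45,"wx":0,"wy":-0.65,"wz":0,"jaw":85}]'
python3 - <<'E'
from h import *
print(arm.sense()['joint_positions'].round(2))
print(goal([.4525,-.2905,.2],tilt(-.436,0)))
E
```

```text
time: 29.1
eef_pos: [0.5051, -0.4281, 0.2004]
orientation: [0.15, 0.772, -0.198, 0.586]
wrist_force: [1.0, -0.2, 0.8]
grip_width: 0.085
grip_force: 0.0
time: 29.6
eef_pos: [0.4869, -0.4025, 0.216]
orientation: [0.082, 0.878, -0.213, 0.42]
wrist_force: [0.7, 0.2, -1.1]
grip_width: 0.0849
grip_force: 0.0
[-1.18  0.11  2.13  1.31  0.58 -0.17]
(array([-65.7, -84.5, -50.2]), array([-0.023, -0.885, -0.037]))
```

```bash

python3 -m pendant '[{"x":-8,"y":-10,"z":-6,"wx":0,"wy":-0.1,"wz":0,"jaw":85},{"x":-15,"y":-20,"z":-12,"wx":-0.01,"wy":-0.2,"wz":-0.01,"jaw":85},{"x":-22,"y":-30,"z":-18,"wx":-0.01,"wy":-0.3,"wz":-0.01,"jaw":85},{"x":-30,"y":-40,"z":-24,"wx":-0.01,"wy":-0.4,"wz":-0.02,"jaw":85},{"x":-37,"y":-48,"z":-30,"wx":-0.01,"wy":-0.5,"wz":-0.02,"jaw":85}]'
python3 - <<'E'
from h import *
print(arm.sense()['joint_positions'].round(2))
print(goal([.4525,-.2905,.2],tilt(-.436,0)))
E
```

```text
time: 30.1
eef_pos: [0.4658, -0.3383, 0.2068]
orientation: [0.036, 0.955, -0.22, 0.196]
wrist_force: [1.0, 1.1, -1.5]
grip_width: 0.0849
grip_force: 0.0
[-0.95  0.11  1.86  0.27  0.84  0.93]
(array([-33.1, -37.2,  -5.9]), array([-0.015, -0.401, -0.017]))
```

```bash

python3 -m pendant '[{"x":-8,"y":-9,"z":-2,"wx":0,"wy":-0.1,"wz":0,"jaw":40},{"x":-16,"y":-18,"z":-3,"wx":-0.01,"wy":-0.2,"wz":-0.01,"jaw":40},{"x":-24,"y":-27,"z":-5,"wx":-0.01,"wy":-0.3,"wz":-0.01,"jaw":40},{"x":-33,"y":-37,"z":-6,"wx":-0.015,"wy":-0.401,"wz":-0.017,"jaw":40},{"x":-33,"y":-37,"z":-6,"wx":-0.015,"wy":-0.401,"wz":-0.017,"jaw":40}]'
python3 - <<'E'
from h import *
print(arm.sense()['joint_positions'].round(2))
c=cam('wrist'); 
for l in ('bar5_mid','bar6_mid'):
  for d in arm.outline_of(c,l):
    if d['p']>.15: print(round(d['p'],2),bar(c,d['mask']))
im=c['pixels']; hsv=im.min(2)
print(goal([.4525,-.2905,.06],tilt(-.436,0)))
cv2.imwrite('pics/w10.png',im)
E
```

```text
time: 30.6
eef_pos: [0.4554, -0.2909, 0.1996]
orientation: [-0.001, 0.977, -0.214, 0.002]
wrist_force: [0.4, 0.2, 0.4]
grip_width: 0.0401
grip_force: 0.0
[-0.78  0.26  1.61  0.    1.27  1.22]
0.8 (array([ 0.4673, -0.2137,  0.005 ]), np.float64(0.12108611460639818), array([0.01, 0.04]))
0.67 (array([ 0.4515, -0.2901,  0.005 ]), np.float64(2.677719911545882), array([0.041, 0.009]))
(array([-3.1e+00, -1.0e-01,  1.4e+02]), array([-0.002, -0.008,  0.003]))
```

```bash

python3 -m pendant '[{"x":-2,"y":0,"z":30,"wx":0,"wy":-0.008,"wz":0,"jaw":35},{"x":-3.5,"y":0,"z":70,"wx":0,"wy":-0.008,"wz":0,"jaw":35},{"x":-3.5,"y":0,"z":110,"wx":0,"wy":-0.008,"wz":0,"jaw":35},{"x":-3.5,"y":0,"z":145,"wx":0,"wy":-0.008,"wz":0,"jaw":35},{"x":-3.5,"y":0,"z":170,"wx":0,"wy":-0.008,"wz":0,"jaw":35}]'
python3 -m pendant '[{"x":0,"y":0,"z":10,"wx":0,"wy":0,"wz":0,"jaw":35},{"x":0,"y":0,"z":18,"wx":0,"wy":0,"wz":0,"jaw":35},{"x":0,"y":0,"z":22,"wx":0,"wy":0,"wz":0,"jaw":35},{"x":0,"y":0,"z":22,"wx":0,"wy":0,"wz":0,"jaw":35},{"x":0,"y":0,"z":22,"wx":0,"wy":0,"wz":0,"jaw":35}]'
python3 -c "
from h import *
print(goal([.4518,-.2903,.005],tilt(-.45,0)))"
```

```text
time: 31.25
eef_pos: [0.4507, -0.2902, 0.0286]
orientation: [-0.001, 0.976, -0.216, -0.001]
wrist_force: [-0.2, 0.5, -0.6]
grip_width: 0.0351
grip_force: 0.0
time: 31.75
eef_pos: [0.4531, -0.2913, 0.0096]
orientation: [-0.0, 0.977, -0.215, 0.001]
wrist_force: [-0.0, -0.4, 0.5]
grip_width: 0.0351
grip_force: 0.0
(array([-1.6, -0.4,  4.6]), array([-0.001, -0.001,  0.016]))
```

```bash

python3 -m pendant '[{"x":-1,"y":0,"z":3.5,"wx":0,"wy":0,"wz":0.016,"jaw":35},{"x":-1,"y":0,"z":3.5,"wx":0,"wy":0,"wz":0.016,"jaw":15},{"x":-1,"y":0,"z":3.5,"wx":0,"wy":0,"wz":0.016,"jaw":3},{"x":-1,"y":0,"z":3.5,"wx":0,"wy":0,"wz":0.016,"jaw":3},{"x":-1,"y":0,"z":3.5,"wx":0,"wy":0,"wz":0.016,"jaw":3}]' 30
python3 -m pendant '[{"x":0,"y":0,"z":0,"wx":0,"wy":0,"wz":0,"jaw":3},{"x":0,"y":0,"z":-20,"wx":0,"wy":0,"wz":0,"jaw":3},{"x":0,"y":0,"z":-60,"wx":0,"wy":0,"wz":0,"jaw":3},{"x":0,"y":0,"z":-105,"wx":0,"wy":0,"wz":0,"jaw":3},{"x":0,"y":0,"z":-150,"wx":0,"wy":0,"wz":0,"jaw":3}]' 
python3 -c "
from h import *
print(goal([.610,-.262,.15],tilt(-.436,0)))"
```

```text
time: 32.25
eef_pos: [0.4516, -0.2903, 0.0053]
orientation: [-0.001, 0.975, -0.223, -0.0]
wrist_force: [-1.1, 1.1, 4.4]
grip_width: 0.0081
grip_force: 29.4
time: 32.75
eef_pos: [0.4513, -0.2903, 0.1561]
orientation: [-0.001, 0.975, -0.223, -0.001]
wrist_force: [1.0, -1.3, -1.2]
grip_width: 0.0083
grip_force: 29.5
(array([130.6, -94.5,   6. ]), array([-0.002,  0.002, -0.014]))
```

```bash

python3 -m pendant '[{"x":30,"y":-21,"z":0,"wx":0,"wy":0,"wz":0,"jaw":3},{"x":65,"y":-47,"z":0,"wx":0,"wy":0,"wz":0,"jaw":3},{"x":100,"y":-72,"z":0,"wx":0,"wy":0,"wz":0,"jaw":3},{"x":131,"y":-95,"z":0,"wx":0,"wy":0,"wz":0,"jaw":3},{"x":131,"y":-95,"z":20,"wx":0,"wy":0,"wz":0,"jaw":3}]'
python3 -m pendant '[{"x":0,"y":0,"z":25,"wx":0,"wy":0,"wz":0,"jaw":3},{"x":0,"y":0,"z":50,"wx":0,"wy":0,"wz":0,"jaw":3},{"x":0,"y":0,"z":68,"wx":0,"wy":0,"wz":0,"jaw":3},{"x":0,"y":0,"z":68,"wx":0,"wy":0,"wz":0,"jaw":25},{"x":0,"y":0,"z":68,"wx":0,"wy":0,"wz":0,"jaw":25}]'
python3 -m pendant '[{"x":0,"y":0,"z":0,"wx":0,"wy":0,"wz":0,"jaw":25},{"x":0,"y":0,"z":-20,"wx":0,"wy":0,"wz":0,"jaw":25},{"x":0,"y":0,"z":-50,"wx":0,"wy":0,"wz":0,"jaw":25},{"x":0,"y":0,"z":-80,"wx":0,"wy":0,"wz":0,"jaw":25},{"x":0,"y":0,"z":-110,"wx":0,"wy":0,"wz":0,"jaw":35}]'
python3 -c "
from h import *
print(goal([.467,-.2138,.15],tilt(.12,0)))"
```

```text
time: 33.25
eef_pos: [0.6171, -0.2616, 0.1371]
orientation: [-0.0, 0.975, -0.222, 0.004]
wrist_force: [0.5, -0.2, -0.7]
grip_width: 0.0082
grip_force: 29.5
time: 33.75
eef_pos: [0.6108, -0.2618, 0.0668]
orientation: [-0.001, 0.975, -0.223, -0.001]
wrist_force: [0.7, 0.3, 0.6]
grip_width: 0.025
grip_force: 0.0
time: 34.25
eef_pos: [0.6113, -0.2623, 0.18]
orientation: [-0.0, 0.975, -0.223, 0.001]
wrist_force: [1.2, 0.5, -0.7]
grip_width: 0.0347
grip_force: 0.0
(array([-151.1,   19.1,   29.7]), array([-0.001, -0.002, -0.57 ]))
```

```bash

python3 -m pendant '[{"x":-35,"y":4,"z":0,"wx":0,"wy":0,"wz":-0.05,"jaw":40},{"x":-75,"y":9,"z":0,"wx":0,"wy":0,"wz":-0.1,"jaw":40},{"x":-115,"y":14,"z":0,"wx":0,"wy":0,"wz":-0.17,"jaw":40},{"x":-151,"y":19,"z":10,"wx":0,"wy":0,"wz":-0.236,"jaw":40},{"x":-151,"y":19,"z":30,"wx":0,"wy":0,"wz":-0.236,"jaw":40}]'
python3 -m pendant '[{"x":0,"y":0,"z":20,"wx":0,"wy":0,"wz":0,"jaw":40},{"x":0,"y":0,"z":50,"wx":0,"wy":0,"wz":0,"jaw":40},{"x":0,"y":0,"z":80,"wx":0,"wy":0,"wz":0,"jaw":40},{"x":0,"y":0,"z":100,"wx":0,"wy":0,"wz":0,"jaw":40},{"x":0,"y":0,"z":110,"wx":0,"wy":0,"wz":0,"jaw":40}]'
python3 -c "
from h import *
print(goal([.467,-.2138,.006],tilt(-.2,0)))
c=cam('wrist'); cv2.imwrite('pics/w11.png',c['pixels'])
print([bar(c,d['mask']) for d in arm.outline_of(c,'bar5_mid')])"
```

```text
time: 34.75
eef_pos: [0.4642, -0.2124, 0.1498]
orientation: [0.0, 0.994, -0.106, 0.001]
wrist_force: [1.0, -0.1, -0.1]
grip_width: 0.0401
grip_force: 0.0
time: 35.25
eef_pos: [0.4665, -0.2132, 0.0367]
orientation: [-0.001, 0.994, -0.107, -0.0]
wrist_force: [0.3, -0.2, -0.6]
grip_width: 0.0405
grip_force: 0.0
(array([ 0.7,  0.5, 30.7]), array([-0.002,  0.001, -0.014]))
[(array([ 0.4668, -0.2141,  0.005 ]), np.float64(0.09133166011343663), array([0.01 , 0.043]))]
```

View pics/w11.png

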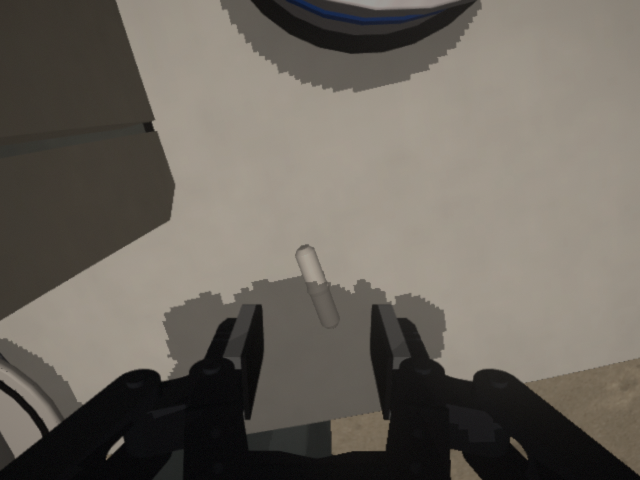

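```bash

python3 -m pendant '[{"x":0,"y":0,"z":12,"wx":0,"wy":0,"wz":0,"jaw":40},{"x":0,"y":0,"z":22,"wx":0,"wy":0,"wz":0,"jaw":40},{"x":0.5,"y":0,"z":28,"wx":0,"wy":0,"wz":0,"jaw":40},{"x":0.5,"y":0,"z":31,"wx":0,"wy":0,"wz":0,"jaw":40},{"x":0.5,"y":0,"z":31,"wx":0,"wy":0,"wz":0,"jaw":40}]'
python3 -m pendant '[{"x":0,"y":0,"z":0,"wx":0,"wy":0,"wz":0,"jaw":25},{"x":0,"y":0,"z":0,"wx":0,"wy":0,"wz":0,"jaw":15},{"x":0,"y":0,"z":0,"wx":0,"wy":0,"wz":0,"jaw":3},{"x":0,"y":0,"z":0,"wx":0,"wy":0,"wz":0,"jaw":3},{"x":0,"y":0,"z":0,"wx":0,"wy":0,"wz":0,"jaw":3}]'
python3 -m pendant '[{"x":0,"y":0,"z":0,"wx":0,"wy":0,"wz":0,"jaw":3},{"x":0,"y":0,"z":-20,"wx":0,"wy":0,"wz":0,"jaw":3},{"x":0,"y":0,"z":-60,"wx":0,"wy":0,"wz":0,"jaw":3},{"x":0,"y":0,"z":-105,"wx":0,"wy":0,"wz":0,"jaw":3},{"x":0,"y":0,"z":-150,"wx":0,"wy":0,"wz":0,"jaw":3}]' 
python3 -c "
from h import *
print(goal([.614,-.2625,.15],tilt(-.436,0)))"
```

```text
time: 35.85
eef_pos: [0.4669, -0.2131, 0.0057]
orientation: [-0.001, 0.994, -0.107, -0.001]
wrist_force: [-0.6, -0.1, 0.5]
grip_width: 0.04
grip_force: 0.0
time: 36.35
eef_pos: [0.4673, -0.2134, 0.0065]
orientation: [-0.001, 0.994, -0.107, 0.0]
wrist_force: [0.6, 0.8, 3.5]
grip_width: 0.0072
grip_force: 29.1
time: 36.85
eef_pos: [0.4665, -0.2131, 0.1571]
orientation: [-0.001, 0.994, -0.107, -0.001]
wrist_force: [0.3, -0.6, -0.2]
grip_width: 0.0073
grip_force: 28.3
(array([154.6,  17. ,   6.7]), array([-0.002,  0.002,  0.222]))
```

```bash

python3 -m pendant '[{"x":36,"y":4,"z":0,"wx":0,"wy":0,"wz":0.05,"jaw":3},{"x":77,"y":8,"z":0,"wx":0,"wy":0,"wz":0.11,"jaw":3},{"x":118,"y":13,"z":0,"wx":0,"wy":0,"wz":0.17,"jaw":3},{"x":155,"y":17,"z":0,"wx":0,"wy":0,"wz":0.222,"jaw":3},{"x":155,"y":17,"z":20,"wx":0,"wy":0,"wz":0.222,"jaw":3}]'
python3 -m pendant '[{"x":0,"y":0,"z":25,"wx":0,"wy":0,"wz":0,"jaw":3},{"x":0,"y":0,"z":50,"wx":0,"wy":0,"wz":0,"jaw":3},{"x":0,"y":0,"z":68,"wx":0,"wy":0,"wz":0,"jaw":3},{"x":0,"y":0,"z":68,"wx":0,"wy":0,"wz":0,"jaw":25},{"x":0,"y":0,"z":68,"wx":0,"wy":0,"wz":0,"jaw":25}]'
python3 -m pendant '[{"x":0,"y":0,"z":0,"wx":0,"wy":0,"wz":0,"jaw":25},{"x":0,"y":0,"z":-20,"wx":0,"wy":0,"wz":0,"jaw":25},{"x":0,"y":0,"z":-60,"wx":0,"wy":0,"wz":0,"jaw":25},{"x":-30,"y":0,"z":-110,"wx":0,"wy":0,"wz":0,"jaw":50},{"x":-70,"y":0,"z":-160,"wx":0,"wy":0,"wz":0,"jaw":70}]'
python3 - <<'E'
from h import *
c=cam('wrist'); t=cam('top'); a=c['pixels']
for l in ('lid_mid','button_l','bar5_mid'):
  for k in (c,t):
    print(l,[(w(k,d['centre']).round(3),round(d['p'],2)) for d in arm.recognise(k,l) if d['p']>.2])
print(pix(c,[.614,-.2625,.04]))
u,v=pix(c,[.614,-.2625,.04]).astype(int); u=min(max(u,110),530);v=min(max(v,110),370)
cv2.imwrite('pics/p12.png',np.hstack([cv2.resize(a[v-110:v+110,u-110:u+110],(300,300)),cv2.resize(t['pixels'][190:310,260:460],(500,300))]))
E
```

```text
time: 37.35
eef_pos: [0.6206, -0.2656, 0.1379]
orientation: [0.001, 0.976, -0.217, 0.004]
wrist_force: [0.5, -0.3, -0.7]
grip_width: 0.0073
grip_force: 28.3
time: 37.85
eef_pos: [0.6148, -0.2628, 0.0678]
orientation: [-0.001, 0.976, -0.216, -0.001]
wrist_force: [0.4, -0.2, 0.1]
grip_width: 0.0251
grip_force: 0.0
time: 38.35
eef_pos: [0.5644, -0.2399, 0.2136]
orientation: [-0.0, 0.976, -0.216, 0.001]
wrist_force: [-0.4, -0.7, 1.2]
grip_width: 0.0535
grip_force: 0.0
lid_mid [(array([ 0.418, -0.017,  0.057]), 0.57)]
lid_mid [(array([ 0.431, -0.03 ,  0.02 ]), 0.87)]
button_l [(array([ 0.624, -0.234,  0.015]), 0.45)]
button_l []
bar5_mid [(array([ 0.62 , -0.232,  0.018]), 0.85)]
bar5_mid []
[315.54076893 140.56046772]
```

View pics/p12.png

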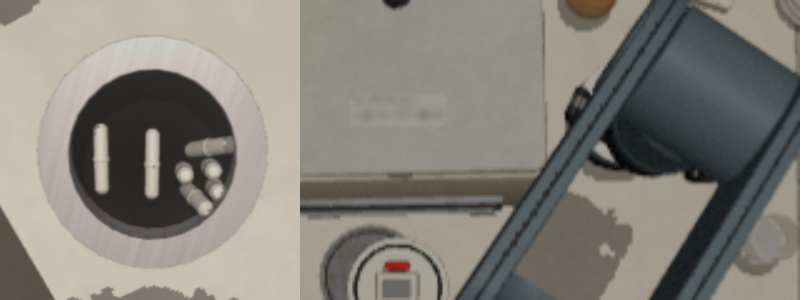

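```bash

python3 -m pendant '[{"x":-30,"y":1,"z":-8,"wx":0,"wy":0,"wz":-0.14,"jaw":80},{"x":-60,"y":2,"z":-16,"wx":0,"wy":0,"wz":-0.28,"jaw":80},{"x":-90,"y":3,"z":-24,"wx":0,"wy":0,"wz":-0.42,"jaw":80},{"x":-120,"y":4,"z":-32,"wx":0,"wy":0,"wz":-0.56,"jaw":80},{"x":-152,"y":5,"z":-40,"wx":0,"wy":0,"wz":-0.7,"jaw":80}]'
python3 -m pendant '[{"x":5,"y":-20,"z":0,"wx":0,"wy":0,"wz":-0.14,"jaw":80},{"x":10,"y":-40,"z":0,"wx":0,"wy":0,"wz":-0.28,"jaw":80},{"x":15,"y":-60,"z":0,"wx":0,"wy":0,"wz":-0.42,"jaw":80},{"x":20,"y":-80,"z":0,"wx":0,"wy":0,"wz":-0.56,"jaw":80},{"x":26,"y":-97,"z":0,"wx":0,"wy":0,"wz":-0.7,"jaw":80}]'
python3 -m pendant '[{"x":0,"y":0,"z":0,"wx":0,"wy":0,"wz":-0.14,"jaw":80},{"x":0,"y":0,"z":0,"wx":0,"wy":0,"wz":-0.28,"jaw":80},{"x":0,"y":0,"z":0,"wx":0,"wy":0,"wz":-0.42,"jaw":80},{"x":0,"y":0,"z":0,"wx":0,"wy":0,"wz":-0.56,"jaw":80},{"x":0,"y":0,"z":0,"wx":0,"wy":0,"wz":-0.6,"jaw":80}]'
cat > lid.py <<'E'
from h import *
import sys
c=cam('wrist'); im=c['pixels']
b,g,r=[im[...,i].astype(int) for i in range(3)]
m=((r>80)&(r-g>55)&(r-b>55)); L=np.array(pix(c,[.44,-.02,.03]))
n,lab,st,ce=cv2.connectedComponentsWithStats(m.astype(np.uint8)); zt=.002+.051; P=[]
for i in np.argsort(-st[1:,4])+1:
    p=onz(c,*ce[i],zt)
    if st[i,4]>60 and abs(p[0]-.44)<.12 and abs(p[1])<.12: P.append(p); print(st[i].tolist(),ce[i].round(1),p.round(4))
P=np.array(P[:2]); mid=P.mean(0); d=P[1]-P[0]; yaw=np.arctan2(d[1],d[0]); yaw=(yaw+np.pi/2)%np.pi-np.pi/2
print('mid',mid.round(4),'sep',np.linalg.norm(d),'yaw',yaw)
for z in (.15,.03): print(goal([*mid[:2],z],down(yaw)))
cv2.imwrite(f'pics/{sys.argv[1]}.png',im)
E
python3 lid.py w13; python3 -c "
from h import *
print(arm.sense()['eef_pos'],arm.sense()['joint_positions'].round(2))"
```

```text
time: 39.25
eef_pos: [0.423, -0.1793, 0.2495]
orientation: [-0.002, 0.991, 0.135, -0.001]
wrist_force: [0.0, 0.2, -0.0]
grip_width: 0.0802
grip_force: 0.0
time: 39.75
eef_pos: [0.4236, -0.0784, 0.2497]
orientation: [-0.002, 0.885, 0.466, -0.001]
wrist_force: [0.5, -0.4, 0.7]
grip_width: 0.0795
grip_force: 0.0
time: 40.25
eef_pos: [0.4238, -0.0793, 0.2496]
orientation: [-0.002, 0.708, 0.706, 0.0]
wrist_force: [-0.1, -0.4, 0.4]
grip_width: 0.0803
grip_force: 0.0
[287, 122, 11, 34, 334] [292.5 138.3] [ 0.4047 -0.0254  0.053 ]
[349, 122, 10, 34, 327] [353.4 138.3] [ 0.4523 -0.0255  0.053 ]
mid [ 0.4285 -0.0254  0.053 ] sep 0.047584557864224934 yaw -0.0010183845159694727
(array([53.6,  4.8, 99.7]), array([-0.003, -0.003, -0.001]))
(array([ 53.2,   5.1, 219.7]), array([-0.003, -0.003, -0.001]))
[ 0.42380457 -0.07928536  0.24960259] [-0.45  0.03  1.76  0.    1.35 -0.44]
```

View pics/w13.png

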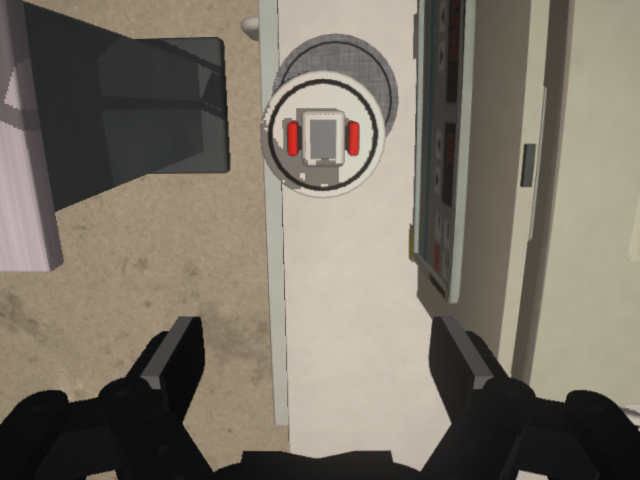

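```bash

python3 -m pendant '[{"x":18,"y":2,"z":20,"wx":0,"wy":0,"wz":0,"jaw":75},{"x":36,"y":4,"z":40,"wx":0,"wy":0,"wz":0,"jaw":75},{"x":54,"y":5,"z":70,"wx":0,"wy":0,"wz":0,"jaw":75},{"x":54,"y":5,"z":110,"wx":0,"wy":0,"wz":0,"jaw":75},{"x":54,"y":5,"z":150,"wx":0,"wy":0,"wz":0,"jaw":75}]'
python3 lid.py w14
python3 -m pendant '[{"x":0,"y":0,"z":20,"wx":0,"wy":0,"wz":0,"jaw":75},{"x":0,"y":0,"z":40,"wx":0,"wy":0,"wz":0,"jaw":75},{"x":0,"y":0,"z":58,"wx":0,"wy":0,"wz":0,"jaw":75},{"x":0,"y":0,"z":68,"wx":0,"wy":0,"wz":0,"jaw":75},{"x":0,"y":0,"z":72,"wx":0,"wy":0,"wz":0,"jaw":75}]'
python3 -c "
from h import *
print(goal([.4285,-.0254,.026],down(0)))"
```

```text
time: 40.8
eef_pos: [0.4293, -0.0245, 0.0992]
orientation: [-0.001, 0.709, 0.705, 0.001]
wrist_force: [0.0, 0.1, 0.1]
grip_width: 0.0749
grip_force: 0.0
[256, 239, 20, 63, 1005] [265.8 270.1] [ 0.4051 -0.0216  0.053 ]
[354, 239, 19, 63, 960] [363.6 270.6] [ 0.4518 -0.0222  0.053 ]
mid [ 0.4285 -0.0219  0.053 ] sep 0.04670768431406566 yaw -0.012023087427113
(array([  1.9,   3. , -56.5]), array([-0.011, -0.005,  0.005]))
(array([ 1.3,  4.3, 63.4]), array([-0.011, -0.005,  0.005]))
time: 41.35
eef_pos: [0.4287, -0.0249, 0.0282]
orientation: [-0.002, 0.71, 0.705, -0.0]
wrist_force: [0.0, -0.6, 0.3]
grip_width: 0.0752
grip_force: 0.0
(array([-0.5, -0.2,  2.2]), array([-0.002, -0.002, -0.007]))
```

```bash

python3 -m pendant '[{"x":1,"y":0,"z":1.5,"wx":0,"wy":0,"wz":0,"jaw":60},{"x":1,"y":0,"z":1.5,"wx":0,"wy":0,"wz":0,"jaw":30},{"x":1,"y":0,"z":1.5,"wx":0,"wy":0,"wz":0,"jaw":30},{"x":1,"y":0,"z":1.5,"wx":0,"wy":0,"wz":0,"jaw":30},{"x":1,"y":0,"z":1.5,"wx":0,"wy":0,"wz":0,"jaw":30}]' 40
python3 -m pendant '[{"x":0,"y":0,"z":0,"wx":0,"wy":0,"wz":0,"jaw":30},{"x":0,"y":0,"z":-5,"wx":0,"wy":0,"wz":0,"jaw":30},{"x":0,"y":0,"z":-20,"wx":0,"wy":0,"wz":0,"jaw":30},{"x":0,"y":0,"z":-50,"wx":0,"wy":0,"wz":0,"jaw":30},{"x":0,"y":0,"z":-90,"wx":0,"wy":0,"wz":0,"jaw":30}]'
python3 -m pendant '[{"x":0,"y":0,"z":-40,"wx":0,"wy":0,"wz":0,"jaw":30},{"x":0,"y":0,"z":-80,"wx":0,"wy":0,"wz":0,"jaw":30},{"x":0,"y":0,"z":-120,"wx":0,"wy":0,"wz":0,"jaw":30},{"x":0,"y":0,"z":-130,"wx":0,"wy":0,"wz":0,"jaw":30},{"x":0,"y":0,"z":-130,"wx":0,"wy":0,"wz":0,"jaw":30}]'
cat > held.py <<'E'
from h import *
c=cam('wrist'); im=c['pixels']; s=arm.sense()
# black ring on the plate, plate top = TCP z - .0256+.019
z=s['eef_pos'][2]-.0066
bm=(im.max(2)<60).astype(np.uint8); n,lab,st,ce=cv2.connectedComponentsWithStats(bm)
t=Rq(s['orientation']).inv()
b,g,r=[im[...,i].astype(int) for i in range(3)]; m=((r>80)&(r-g>55)&(r-b>55)).astype(np.uint8); n,lab,st,ce=cv2.connectedComponentsWithStats(m)
for i in np.argsort(-st[1:,4])[:3]+1:
    p=onz(c,*ce[i],s['eef_pos'][2]+.0254); print(st[i].tolist(),(t.apply(p-s['eef_pos'])*1000).round(1))
E
python3 held.py; python3 -c "
from h import *
print(goal([.44,-.20,.25],tilt(.343,0)))"
```

```text
time: 41.85
eef_pos: [0.4294, -0.0241, 0.029]
orientation: [-0.0, 0.709, 0.705, 0.001]
wrist_force: [-3.2, 0.4, 13.3]
grip_width: 0.037
grip_force: 39.0
time: 42.35
eef_pos: [0.4277, -0.0237, 0.1175]
orientation: [-0.002, 0.709, 0.705, -0.0]
wrist_force: [1.3, -0.1, -2.1]
grip_width: 0.0367
grip_force: 41.8
time: 42.85
eef_pos: [0.43, -0.0246, 0.2491]
orientation: [0.001, 0.709, 0.705, 0.001]
wrist_force: [-0.3, 0.4, -1.8]
grip_width: 0.0367
grip_force: 41.8
[257, 308, 14, 86, 682] [ -0.1 -16.1 -25.4]
[363, 309, 14, 85, 669] [ -0.2  18.1 -25.4]
[264, 301, 1, 3, 3] [ 19.4 -15.2 -25.4]
(array([-175.7,   12.2,   -3.1]), array([-1.000e-03, -1.000e-03,  1.221e+00]))
```

```bash

python3 -m pendant '[{"x":-35,"y":2,"z":-1,"wx":0,"wy":0,"wz":0.14,"jaw":30},{"x":-70,"y":5,"z":-1,"wx":0,"wy":0,"wz":0.28,"jaw":30},{"x":-105,"y":7,"z":-2,"wx":0,"wy":0,"wz":0.42,"jaw":30},{"x":-140,"y":10,"z":-3,"wx":0,"wy":0,"wz":0.56,"jaw":30},{"x":-176,"y":12,"z":-3,"wx":0,"wy":0,"wz":0.7,"jaw":30}]'
python3 -m pendant '[{"x":0,"y":0,"z":0,"wx":0,"wy":0,"wz":0.14,"jaw":30},{"x":0,"y":0,"z":0,"wx":0,"wy":0,"wz":0.28,"jaw":30},{"x":0,"y":0,"z":0,"wx":0,"wy":0,"wz":0.42,"jaw":30},{"x":0,"y":0,"z":0,"wx":0,"wy":0,"wz":0.52,"jaw":30},{"x":0,"y":0,"z":0,"wx":0,"wy":0,"wz":0.52,"jaw":30}]'
python3 - <<'E'
from h import *
print(goal([.6145,-.2625,.20],tilt(.343,0)))
c=cam('wrist'); im=c['pixels']
# mouth: dark disc near canister
print(pix(c,[.614,-.2625,.075]),[pix(c,[.614+dx,-.2625+dy,.075]).round() for dx,dy in((.04,0),(-.04,0),(0,.04),(0,-.04))])
cv2.imwrite('pics/w15.png',im)
g=im.max(2); u,v=pix(c,[.614,-.2625,.06]).astype(int); print(g[v,max(u-90,0):u+90:6])
E
```

```text
time: 43.4
eef_pos: [0.4389, -0.2009, 0.2474]
orientation: [-0.003, 0.909, 0.416, -0.001]
wrist_force: [0.3, -0.3, -2.3]
grip_width: 0.0366
grip_force: 41.8
time: 43.9
eef_pos: [0.4389, -0.1997, 0.2474]
orientation: [-0.003, 0.985, 0.171, -0.002]
wrist_force: [-0.3, 0.3, -2.2]
grip_width: 0.0364
grip_force: 41.8
(array([144.4, 118.5,  46.3]), array([-0.006,  0.003,  0.   ]))
[490.80079001   7.72767018] [array([515., -51.]), array([467.,  65.]), array([437., -15.]), array([542.,  31.])]
[119  42  68  70 195 195 193  62  40  39  39  39  37  55  36  34  33  33
  24  25  26  45  60  58  59  59 150 168 168 163]
```

```bash

python3 -m pendant '[{"x":8,"y":24,"z":0,"wx":0,"wy":0,"wz":0,"jaw":30},{"x":16,"y":48,"z":0,"wx":0,"wy":0,"wz":0,"jaw":30},{"x":25,"y":72,"z":0,"wx":0,"wy":0,"wz":0,"jaw":30},{"x":34,"y":95,"z":0,"wx":-0.003,"wy":0.002,"wz":0,"jaw":30},{"x":44,"y":118,"z":0,"wx":-0.006,"wy":0.003,"wz":0,"jaw":30}]'
python3 -m pendant '[{"x":0,"y":0,"z":0,"wx":0,"wy":0,"wz":0,"jaw":30},{"x":0,"y":0,"z":0,"wx":0,"wy":0,"wz":0,"jaw":30},{"x":0,"y":0,"z":0,"wx":0,"wy":0,"wz":0,"jaw":30},{"x":0,"y":0,"z":0,"wx":0,"wy":0,"wz":0,"jaw":30},{"x":0,"y":0,"z":0,"wx":0,"wy":0,"wz":0,"jaw":30}]'
python3 - <<'E'
from h import *
print(goal([.6145,-.2625,.20],tilt(.343,0)))
c=cam('wrist'); im=c['pixels']; cv2.imwrite('pics/w16.png',im); g=im.max(2).astype(float)
# radial scan from predicted centre for dark->bright edge at rim level z=.075
E=[]
for a in np.linspace(0,2*np.pi,72,endpoint=False):
    rs=np.arange(.030,.050,.0005); P=np.array([pix(c,[.614+r*np.cos(a),-.2625+r*np.sin(a),.075]) for r in rs])
    if P.min()<1 or P[:,0].max()>638 or P[:,1].max()>478: continue
    v=cv2.remap(g.astype(np.float32),P[:,0].astype(np.float32)[None],P[:,1].astype(np.float32)[None],1)[0]; dv=v[4:]-v[:-4]; k=dv.argmax()
    if dv[k]>35: E.append((a,rs[k+2]))
E=np.array(E); print(len(E))
if len(E)>8:
    from scipy.optimize import least_squares
    X=.614+E[:,1]*np.cos(E[:,0]);Y=-.2625+E[:,1]*np.sin(E[:,0])
    f=least_squares(lambda p:np.hypot(X-p[0],Y-p[1])-.040,[.614,-.2625],loss='soft_l1',f_scale=.0007); print(f.x,np.degrees(E[:,0]).round()[[0,-1]],np.median(abs(f.fun)))
    f=least_squares(lambda p:np.hypot(X-p[0],Y-p[1])-p[2],[.614,-.2625,.04],loss='soft_l1',f_scale=.0007); print(f.x,E[:,1].round(4))
E
python3 held.py
```

```text
time: 44.45
eef_pos: [0.5213, -0.2971, 0.2482]
orientation: [0.001, 0.985, 0.173, 0.001]
wrist_force: [-0.0, -0.3, -2.1]
grip_width: 0.0368
grip_force: 41.8
time: 44.95
eef_pos: [0.5209, -0.2961, 0.2501]
orientation: [0.002, 0.985, 0.172, 0.002]
wrist_force: [0.0, -0.2, -1.5]
grip_width: 0.0366
grip_force: 41.8
(array([99.2, -0.2, 50.4]), array([ 0.004, -0.003,  0.002]))
67
[ 0.61367128 -0.26289179] [  0. 355.] 0.00013673942501511022
[ 0.61367046 -0.26288431  0.03990756] [0.0395 0.0395 0.0395 0.0395 0.0395 0.0395 0.0395 0.0395 0.0395 0.0395
 0.0395 0.0395 0.0395 0.0395 0.0395 0.0395 0.0395 0.0395 0.0395 0.0395
 0.04   0.04   0.04   0.04   0.04   0.04   0.04   0.04   0.04   0.04
 0.04   0.0405 0.0405 0.0405 0.041  0.0365 0.041  0.0355 0.0355 0.0405
 0.0405 0.0405 0.0405 0.0405 0.041  0.041  0.0405 0.04   0.0405 0.04
 0.04   0.0405 0.04   0.04   0.04   0.04   0.0405 0.04   0.04   0.04
 0.04   0.04   0.0395 0.0395 0.0395 0.0395 0.0395]
[363, 312, 14, 81, 613] [  1.8  17.2 -25.3]
[258, 313, 13, 81, 609] [  1.3 -16.4 -25.5]
```

```bash

python3 -m pendant '[{"x":25,"y":0,"z":0,"wx":0.002,"wy":-0.002,"wz":0,"jaw":30},{"x":55,"y":0,"z":15,"wx":0.004,"wy":-0.003,"wz":0,"jaw":30},{"x":85,"y":0,"z":40,"wx":0.004,"wy":-0.003,"wz":0,"jaw":30},{"x":98,"y":0,"z":75,"wx":0.004,"wy":-0.003,"wz":0,"jaw":30},{"x":98,"y":0,"z":110,"wx":0.004,"wy":-0.003,"wz":0,"jaw":30}]'
python3 -m pendant '[{"x":0,"y":0,"z":10,"wx":0,"wy":0,"wz":0,"jaw":30},{"x":0,"y":0,"z":20,"wx":0,"wy":0,"wz":0,"jaw":30},{"x":0,"y":0,"z":30,"wx":0,"wy":0,"wz":0,"jaw":30},{"x":0,"y":0,"z":30,"wx":0,"wy":0,"wz":0,"jaw":30},{"x":0,"y":0,"z":30,"wx":0,"wy":0,"wz":0,"jaw":30}]'
python3 - <<'E'
from h import *
print(goal([.6135,-.263,.09],tilt(.343,0)))
E
```

```text
time: 45.55
eef_pos: [0.6161, -0.2628, 0.1395]
orientation: [0.001, 0.985, 0.172, 0.001]
wrist_force: [0.5, 0.8, -2.6]
grip_width: 0.0368
grip_force: 41.8
time: 46.05
eef_pos: [0.6144, -0.2645, 0.1115]
orientation: [0.001, 0.985, 0.171, 0.001]
wrist_force: [0.6, -0.1, -1.7]
grip_width: 0.0364
grip_force: 41.8
(array([-0.4, -1.8, 21.5]), array([ 0.002, -0.001,  0.001]))
```

```bash

python3 -m pendant '[{"x":-0.5,"y":-1.6,"z":0,"wx":0,"wy":0,"wz":0,"jaw":30},{"x":-0.5,"y":-1.6,"z":5,"wx":0,"wy":0,"wz":0,"jaw":30},{"x":-0.5,"y":-1.6,"z":10,"wx":0,"wy":0,"wz":0,"jaw":30},{"x":-0.5,"y":-1.6,"z":14,"wx":0,"wy":0,"wz":0,"jaw":30},{"x":-0.5,"y":-1.6,"z":18,"wx":0,"wy":0,"wz":0,"jaw":30}]'
python3 -m pendant '[{"x":0,"y":0,"z":2,"wx":0,"wy":0,"wz":0,"jaw":30},{"x":0,"y":0,"z":4,"wx":0,"wy":0,"wz":0,"jaw":30},{"x":0,"y":0,"z":4,"wx":0,"wy":0,"wz":0,"jaw":30},{"x":0,"y":0,"z":4,"wx":0,"wy":0,"wz":0,"jaw":30},{"x":0,"y":0,"z":4,"wx":0,"wy":0,"wz":0,"jaw":30}]'
```

```text
time: 46.55
eef_pos: [0.6128, -0.2625, 0.0916]
orientation: [-0.0, 0.985, 0.171, -0.0]
wrist_force: [-0.0, -0.2, -2.1]
grip_width: 0.0367
grip_force: 41.8
time: 47.05
eef_pos: [0.6131, -0.2626, 0.0883]
orientation: [0.0, 0.985, 0.171, 0.0]
wrist_force: [-0.1, -0.0, -1.6]
grip_width: 0.0365
grip_force: 42.0
```

```bash

python3 -m pendant '[{"x":0,"y":0,"z":1,"wx":0,"wy":0,"wz":0,"jaw":30},{"x":0,"y":0,"z":2,"wx":0,"wy":0,"wz":0,"jaw":30},{"x":0,"y":0,"z":2.5,"wx":0,"wy":0,"wz":0,"jaw":30},{"x":0,"y":0,"z":2.5,"wx":0,"wy":0,"wz":0,"jaw":30},{"x":0,"y":0,"z":2.5,"wx":0,"wy":0,"wz":0,"jaw":30}]'
```

```text
time: 47.55
eef_pos: [0.6132, -0.2627, 0.0882]
orientation: [0.001, 0.985, 0.171, 0.001]
wrist_force: [-4.0, 1.9, 11.9]
grip_width: 0.037
grip_force: 44.8
```

Contact at 12 N with the lid at its expected seated height; release and retreat.

```bash

python3 -m pendant '[{"x":0,"y":0,"z":0,"wx":0,"wy":0,"wz":0,"jaw":45},{"x":0,"y":0,"z":0,"wx":0,"wy":0,"wz":0,"jaw":60},{"x":0,"y":0,"z":-1,"wx":0,"wy":0,"wz":0,"jaw":80},{"x":0,"y":0,"z":-1,"wx":0,"wy":0,"wz":0,"jaw":80},{"x":0,"y":0,"z":-1,"wx":0,"wy":0,"wz":0,"jaw":80}]'
python3 -m pendant '[{"x":0,"y":0,"z":-10,"wx":0,"wy":0,"wz":0,"jaw":80},{"x":0,"y":0,"z":-40,"wx":0,"wy":0,"wz":0,"jaw":80},{"x":0,"y":0,"z":-80,"wx":0,"wy":0,"wz":0,"jaw":80},{"x":-20,"y":0,"z":-120,"wx":0,"wy":0,"wz":0,"jaw":80},{"x":-35,"y":0,"z":-160,"wx":0,"wy":0,"wz":0,"jaw":80}]'
python3 -m pendant '[{"x":0,"y":0,"z":0,"wx":0,"wy":0,"wz":0,"jaw":80},{"x":0,"y":0,"z":-20,"wx":0,"wy":0,"wz":0,"jaw":80},{"x":0,"y":0,"z":-50,"wx":0,"wy":0,"wz":0,"jaw":80},{"x":0,"y":0,"z":-50,"wx":0,"wy":0,"wz":0,"jaw":80},{"x":0,"y":0,"z":-50,"wx":0,"wy":0,"wz":0,"jaw":80}]'
python3 - <<'E'
from h import *
c=cam('wrist'); im=c['pixels']; cv2.imwrite('pics/w17.png',im)
b,g,r=[im[...,i].astype(int) for i in range(3)]
m=((r>90)&(r-g>60)&(r-b>60)).astype(np.uint8); n,lab,st,ce=cv2.connectedComponentsWithStats(m); P=[]
for i in range(1,n):
    p=onz(c,*ce[i],.112)
    if st[i,4]>40 and np.hypot(*(p[:2]-[.614,-.263]))<.06: P.append(p); print(st[i],p.round(4),cv2.minAreaRect(np.argwhere(lab==i)[:,::-1].astype(np.float32)))
print(np.mean(P,0),np.linalg.norm(P[0]-P[1]))
bm=(im.max(2)<60).astype(np.uint8); n,lab,st,ce=cv2.connectedComponentsWithStats(bm)
for i in range(1,n):
    p=onz(c,*ce[i],.08)
    if st[i,4]>150 and np.hypot(*(p[:2]-[.614,-.263]))<.02:
        cs,_=cv2.findContours((lab==i).astype(np.uint8),0,1); e=cv2.fitEllipse(max(cs,key=len)); print(st[i],e,onz(c,*e[0],.08))
for n_ in('top','side'):
    k=cam(n_)
    for l in('lid_mid','beaker_mid','bar5_mid','vial_blue','vial_black','amber','tape'): print(n_,l,[(w(k,d['centre']).round(3).tolist(),round(d['p'],2)) for d in arm.recognise(k,l) if d['p']>.3])
E
```

```text
time: 48.05
eef_pos: [0.6131, -0.2627, 0.0866]
orientation: [0.0, 0.985, 0.171, 0.0]
wrist_force: [-0.4, 0.3, -0.1]
grip_width: 0.0799
grip_force: 0.0
time: 48.55
eef_pos: [0.5794, -0.2743, 0.2489]
orientation: [0.0, 0.985, 0.172, 0.0]
wrist_force: [-0.1, -0.3, 0.5]
grip_width: 0.0801
grip_force: 0.0
time: 49.05
eef_pos: [0.5803, -0.2744, 0.2974]
orientation: [0.001, 0.985, 0.171, 0.001]
wrist_force: [0.3, 0.3, -0.7]
grip_width: 0.0799
grip_force: 0.0
[280 149  10  34 319] [ 0.6045 -0.2406  0.112 ] ((284.5, 165.5), (33.0, 9.0), 90.0)
[343 150  10  33 304] [ 0.6206 -0.2858  0.112 ] ((347.5, 166.0), (32.0, 9.0), 90.0)
[ 0.61253061 -0.26318937  0.112     ] 0.047974542395343926
[ 261  105  110  111 1086] ((315.66680908203125, 159.87725830078125), (109.24213409423828, 109.84577178955078), 2.905756950378418) [ 0.61294264 -0.26281229  0.08      ]
top lid_mid [([0.621, -0.244, 0.078], 0.74)]
top beaker_mid []
top bar5_mid []
top vial_blue []
top vial_black []
top amber [([0.742, -0.225, 0.082], 0.92)]
top tape [([0.436, 0.241, 0.012], 0.62)]
side lid_mid [([0.608, -0.283, 0.082], 0.58)]
side beaker_mid [([0.482, -0.432, 0.048], 0.73)]
side bar5_mid []
side vial_blue [([0.703, -0.362, 0.025], 0.62)]
side vial_black [([0.635, -0.445, 0.028], 0.51)]
side amber [([0.746, -0.252, 0.063], 0.68)]
side tape [([0.706, -0.363, 0.026], 0.75), ([0.425, 0.23, 0.008], 0.52)]
```

```bash
python3 -c "
from workcell import arm
print(arm.finish_job())"
```

```text
the job is handed in; nothing more can be done
None
```

The job is handed in at about 49 s: all seven stir bars are in the canister, the beaker stands empty and upright where it was, and the lid is back on, level, with both buttons measuring sprung out; the lid was knocked aside on the mat partway through, so I found it again before picking it up.

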